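Load, clamp and index the freeze-dryer vial tray

ROBOT

A 7-joint arm with a two-finger parallel gripper is mounted at the origin on the work surface. World frame = base frame: x ahead of the robot, y to its left, z up, the work surface at z = 0. Lengths are in m, angles in rad, forces in N, time in s.
With the tool pointing down it reaches from about 0.425 to 0.925 m from the base axis. Payload 6.8 kg.
Tool frame: the origin (TCP) lies at the very end of the fingers, on their centre line; the grasp point (between the pads) lies 19 mm behind it; z points along the fingers, y is the direction in which the jaws open and shut (so a half turn about z gives the same grasp; the last joint's range is limited). The gripper opens to 85 mm and grips with 20 to 120 N. Pads are 22 mm wide; open, the fingers measure 114 mm over their backs; the gripper's body (76 mm by 85 mm) begins 54 mm behind the grasp point. The pads swing forward as they close: fully open they stand 13 mm farther back than shut.
Start: joints at [1.14, 0.477, 0.022, 1.555, -0.011, 1.109, -0.083], TCP at [0.214, -0.64, 0.231] pointing down, gripper open.
Joint ranges: [-2.96, 2.96], [-0.34, 2.1], [-1.41, 1.46], [0.24, 2.44], [-1.37, 4.51], [0.17, 1.92], [-2.96, 2.96]. Speed limits (rad/s): [2.39, 2.39, 3.14, 3.14, 3.14, 3.14, 3.14].

INTERFACE

Orientations are given as a unit quaternion [w, x, y, z].
In Python, from station import bot gives the robot as it stands.
- The arm moves only by the tool move_arm, never from a script. Its argument "commands" is text: rows parted by semicolons, each of 7 numbers parted by spaces: the opening, from 0 (shut) to 1 (fully open), then the shift along the tool's x, y, z in cm, then the turn, a rotation vector about the tool's x, y, z in degrees. In form: gripper tx ty tz rx ry rz; .... A call has 1 to 12 rows; each row shifts and turns the commanded pose from where the row before left it, along the tool's axes as they then stand; what a row does not reach is not made up. A row lasts 1/12 s, in which the tool goes at most 41.7 mm and 7.16 degrees, less where a joint would pass 70% of its speed; a pose out of reach is approached as far as the arm can. A call with a gripper value outside its range is refused whole. The fingers move at their own pace and stop on an object; "force" is the grip in N (left out, the last holds). Time passes only in rows, so rows that do not move let the fingers close. It gives the time, the measured TCP pose, the force and the opening at its end, in the units of the state.
- bot.get_obs(): the state, without advancing time (a new reading comes with each control period).
- bot.read_camera(name): name is "side" or "top"; returns a dict with "img" (400x640x3 uint8, red, green, blue), "K" (3x3 intrinsics, pixels), "rvec" (rotation vector, rad) and "tvec" (3), from world to camera coordinates, as OpenCV has them. Camera axes: x right, y down, z forward; pixel columns grow to the right and rows downward; lengths in m; the calibration is good to about 2 mm. A picture is of the moment at which its call begins. There is no depth.
- bot.hand_in(): hands the job in, once; it reports no verdict.
The state is a dict: "t": time; "q": joint angles; "joint_vel": joint speeds; "joint_torque": joint torques, N m; "eef_pos": TCP position; "tool_rot": TCP orientation; "contact_force": force on the tool from outside, world axes, zero at the start; "torque": the same for the moment, N m; "gripper_width": opening from 0.0 (shut) to 1.0 (fully open).
Only numpy, scipy, OpenCV 4.12 (cv2) and the standard library are available. Lean on these libraries where they do the work, as an engineer would, in place of code of your own. Each camera call takes 0.05 s, during which the arm holds its last target. There are 200 camera calls.

TASK

Stand every glass vial from the bench upright in the white tray on the indexing table, gripping the glass lightly. Then squeeze the locking pliers' handles until they lock on the tray's blue tongue, and with them locked turn the table by its red post one click counter-clockwise (seen from above) to the green mark; only there pull the yellow release lever so the pliers spring open. Leave all vials standing in the tray, the tray on the table and the pliers open, and do not disturb the flask, jar and bottle.

Things in the scene. Friction and masses are not known exactly. Their poses are not given: they have to be found in the camera images.
- index_base: fixed dark steel base disc of the indexing table, 344 mm diameter, 15 mm high, standing on the bench; origin at the centre of its underside. Six marks on its rim, one every 60 degrees, five white and one green; at the start the red pointer on the turning plate is at the white mark lying clockwise next to the green one
- index_table (a joint): turning plate of the indexing table: bare aluminium disc, 314 mm diameter, top face 35 mm above the bench. Angle in rad, 0 at the start, growing counter-clockwise seen from above; it clicks into a sprung detent every pi/3 (60 degrees): 0, 1.047, 2.094; stops at -0.1 and 2.2. About 5 N at the red post takes it over a click; let go anywhere within about 0.4 rad of a detent it springs there by itself
- index_centre (a point): centre of the turning plate, on its top face (35 mm above the bench). The pliers' pivot bolt stands here
- index_post (a point): top centre of the upright red post by which the plate is turned: 16 mm diameter with a 24 mm head in its uppermost 10 mm, 60 mm tall, its top 95 mm above the bench; 137 mm from index_centre. Seen from above, it lies 90 degrees clockwise from the direction index_centre to tray
- plier (a joint): left handle of the locking pliers, which are bolted flat on the plate and lie in a horizontal plane; both handles move together, as mirror images, about the pivot at index_centre. 0 = wide open, grows as the handles are squeezed together; dead centre at 0.085 rad: below it the pliers spring open, beyond it they pull shut and stay locked; about 0.11 with the jaws shut on the tray's tongue, end stop 0.135. Squeezing takes about 9 N on each handle
- left_grip (a point): top edge of the left black rubber handle, on its centre line, at the place to squeeze, 122 mm from index_centre; the handle is 10 mm thick, 22 mm high (12 to 34 mm above the plate; its top is 69 mm above the bench), reaches 24 mm farther out. The two handles point away from the tray. Over their outsides they measure about 69 mm here when open and 42 mm when locked
- right_grip (a point): the same point on the right handle
- release_lever (a joint): yellow release lever pivoted on top of the left handle; 0 at rest (sprung back), grows to 0.9 as its upright tab is pulled outward along the pliers, away from the pivot towards the handle ends. About 10 N on the tab; with the pliers locked its nose spreads the handles over dead centre after 0.1 to 0.35 rad (3 to 10 mm of tab travel) and the pliers fly open; the tab then jumps about 10 mm sideways with the left handle. Pull it about 15 mm or more; if let go it swings back
- release_tab (a point): top centre of the lever's upright yellow tab, a pin of 12 mm diameter, top 105 mm above the bench, standing 29 mm clear above the lever plate (top of lever plate 76 mm above the bench), between the handles, about 87 mm out from index_centre
- tray: loose white vial tray on the plate, outside 58 (its x) by 172 mm (its y), walls 4 mm thick, 24 mm high; floor 4 mm thick; origin at the centre of its underside, z up. A blue tongue 18 mm wide, 30 mm high stands at x = -67 to -47 mm between the pliers' jaws, joined on by a strip 8 mm high. About 0.35 kg. Low stops leave it 4 mm play. Its centre is 94 mm from index_centre, opposite the handles
- flask: bystander: round glass flask on a cork ring, 82 mm wide, 129 mm high; origin at the centre of its underside
- grease_jar: bystander: jar with blue lid, 56 mm diameter, 60 mm high; origin at the centre of its underside
- wash_bottle: bystander: white bottle with red cap, 64 mm diameter, 150 mm high; origin at the centre of its underside
- vial0: glass sample vial with blue stopper cap, standing on the bench at the start (3 to 5 vials are there, the others absent): 28 mm diameter, 54 mm high in all (the uppermost 14 mm is the stopper cap, also 28 mm), bottom-heavy, 40 g; origin at the centre of its underside, z up. Thin glass: hold it with a light grip of 20 to 40 N; 55 N or more on a finger breaks it
- vial1: glass sample vial with blue stopper cap, standing on the bench at the start (3 to 5 vials are there, the others absent): 28 mm diameter, 54 mm high in all (the uppermost 14 mm is the stopper cap, also 28 mm), bottom-heavy, 40 g; origin at the centre of its underside, z up. Thin glass: hold it with a light grip of 20 to 40 N; 55 N or more on a finger breaks it
- vial2: glass sample vial with blue stopper cap, standing on the bench at the start (3 to 5 vials are there, the others absent): 28 mm diameter, 54 mm high in all (the uppermost 14 mm is the stopper cap, also 28 mm), bottom-heavy, 40 g; origin at the centre of its underside, z up. Thin glass: hold it with a light grip of 20 to 40 N; 55 N or more on a finger breaks it
- vial3: glass sample vial with blue stopper cap, standing on the bench at the start (3 to 5 vials are there, the others absent): 28 mm diameter, 54 mm high in all (the uppermost 14 mm is the stopper cap, also 28 mm), bottom-heavy, 40 g; origin at the centre of its underside, z up. Thin glass: hold it with a light grip of 20 to 40 N; 55 N or more on a finger breaks it
- vial4: glass sample vial with blue stopper cap, standing on the bench at the start (3 to 5 vials are there, the others absent): 28 mm diameter, 54 mm high in all (the uppermost 14 mm is the stopper cap, also 28 mm), bottom-heavy, 40 g; origin at the centre of its underside, z up. Thin glass: hold it with a light grip of 20 to 40 N; 55 N or more on a finger breaks it
Not all that is in view belongs to the job. What is shaped like the vial4 but brown or orange is not meant.

How it is judged:
By the outcome, as a careful person would: the job done as asked, in the order asked, and still so for the second after the job is handed in, with the robot touching nothing.
Of vial0, vial1, vial2, vial3, vial4 only 3 to 5 are there at a start; the rules pass over those that are not, and their reading is None.
At some moment in a run one of vial0, vial1, vial2, vial3, vial4 may be knocked a few centimetres aside while the robot is not near it.
It also fails if it takes over 210 s, if anything falls off the work surface, if the arm or the gripper's body presses on something with over 40 N, if the wrist force passes 120 N, or if a joint passes its speed limit or range.

## Working session

There is one attempt and no reset: what is moved stays moved. The work goes in short steps, Python scripts to look and compute and a tool call to move; the robot and the scene stay as the last step left them, time stands still between calls to the robot, and variables do not carry over. Pictures are saved under pics/ and viewed, about 12 in all and at most 16, crops included, and the job is handed in when it is done.

Besides the shell and the picture viewer there is one more tool, called after "Request:" by a JSON object that holds its "op" and its "data". move_arm: Moves the arm, as the interface text tells. Its arguments: {"type":"object","properties":{"commands":{"type":"string"},"force":{"type":"number"}},"required":["commands"]}

```bash
mkdir -p pics; ls; cat > h.py <<'E'
import numpy as np, cv2
from station import bot
def cam(n,save=None):
    c=bot.read_camera(n)
    if save: cv2.imwrite('pics/'+save,c['img'][:,:,::-1])
    return c
def ray(c,u,v,z):
    R,_=cv2.Rodrigues(np.array(c['rvec'],float)); t=np.array(c['tvec'],float).ravel()
    d=R.T@np.linalg.solve(np.array(c['K'],float),[u,v,1.]); o=-R.T@t
    return o+d*(z-o[2])/d[2]
def proj(c,P):
    p,_=cv2.projectPoints(np.array(P,float).reshape(-1,3),np.array(c['rvec'],float),np.array(c['tvec'],float),np.array(c['K'],float),None)
    return p.reshape(-1,2)
def crop(c,name,u0,v0,u1,v1,s):
    cv2.imwrite('pics/'+name,cv2.resize(c['img'][v0:v1,u0:u1,::-1],None,fx=s,fy=s,interpolation=cv2.INTER_CUBIC))
E
python3 - <<'E'
from h import *
a=cam('top','top0.png');b=cam('side','side0.png')
print(bot.get_obs())
for c in(a,b):
    R=cv2.Rodrigues(np.array(c['rvec']))[0];print(c['K'],-R.T@np.ravel(c['tvec']),R)
import pickle;pickle.dump((a,b),open('c0.pkl','wb'))
E
```

```text
pics
{'t': 0.1, 'q': array([ 1.13989299,  0.477701  ,  0.02235708,  1.55633282, -0.01153956,
        1.10930136, -0.08312902]), 'joint_vel': array([-0.00033259, -0.0017951 , -0.00098962, -0.00145207,  0.00034543,
        0.00045335,  0.00177515]), 'joint_torque': array([ 4.61562551e-03, -5.97759354e+01,  1.61376983e+00, -2.81953114e+01,
        1.28133874e-02,  4.99482368e-03,  5.69760618e-05]), 'eef_pos': array([ 0.21395417, -0.63964094,  0.23044258]), 'tool_rot': array([-7.88652814e-04,  9.87005835e-01,  1.60682387e-01, -1.72918766e-04]), 'contact_force': array([-0.35947672, -0.42768936, -0.03648789]), 'torque': array([ 0.01651127, -0.05527718, -0.02451971]), 'gripper_width': 0.9989404591405935}
[[434.56944832   0.         318.10589212]
 [  0.         434.56944832 197.86701313]
 [  0.           0.           1.        ]] [ 0.39105036 -0.03119837  1.2586944 ] [[ 1.66260556e-02 -9.99861614e-01  5.72597142e-04]
 [-9.93404872e-01 -1.65836629e-02 -1.13453703e-01]
 [ 1.13447498e-01  1.31746678e-03 -9.93543119e-01]]
[[461.76438214   0.         322.29760257]
 [  0.         461.76438214 197.02141195]
 [  0.           0.           1.        ]] [0.16508495 0.98692928 0.93858563] [[-0.93728185 -0.34853308 -0.00523736]
 [-0.21376105  0.58658878 -0.78116568]
 [ 0.27533426 -0.73105287 -0.62430181]]
```

View pics/top0.png

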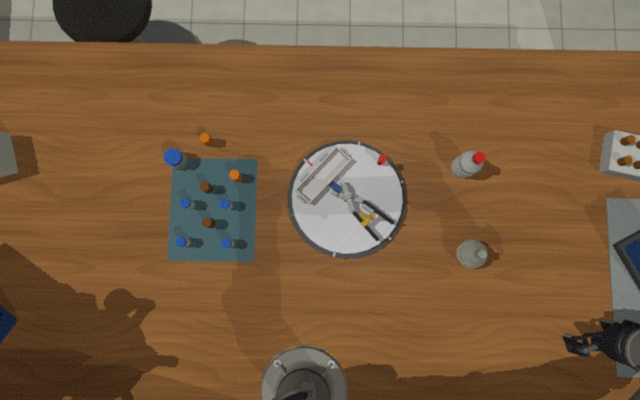

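View pics/side0.png

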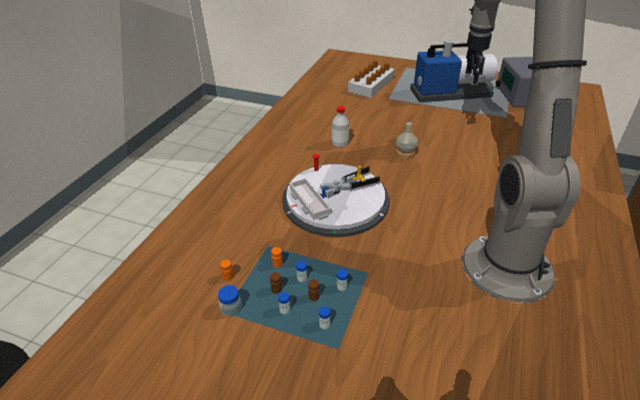

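Four blue-capped vials, at top-view pixels (186,203), (227,204), (182,242) and (229,243). The brown and orange ones at (206,187), (208,223), (235,175) and (205,138) are decoys. The large one at (175,158) is the jar. I'll check this in enlarged crops.

```bash
python3 - <<'E'
from h import *
import pickle
a,b=pickle.load(open('c0.pkl','rb'))
crop(a,'vials.png',150,125,270,265,4); crop(a,'table.png',283,135,413,263,4.6)
crop(b,'stable.png',275,140,400,240,6)
E
```

```text
(no output)
```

View pics/vials.png

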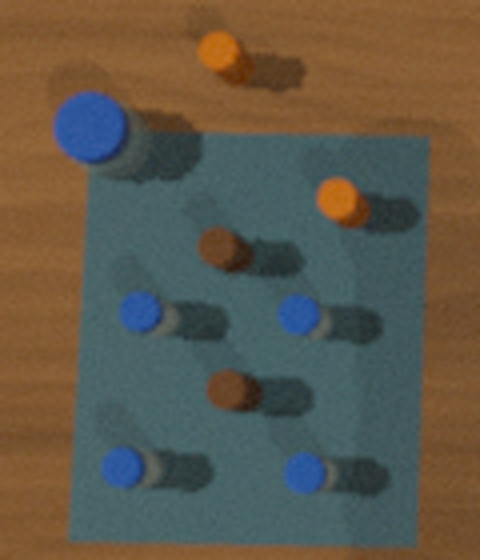

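View pics/table.png

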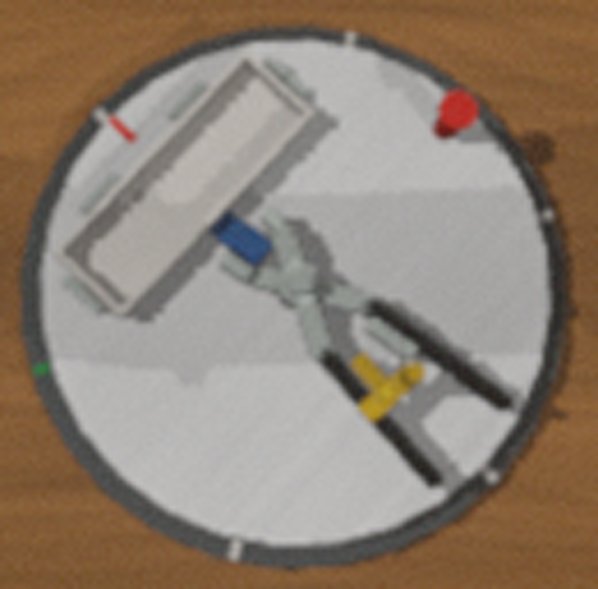

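View pics/stable.png

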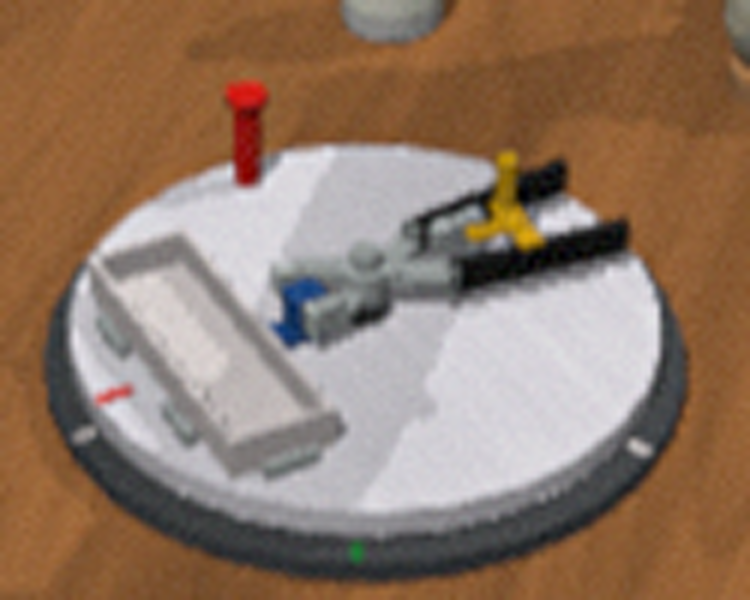

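```bash
python3 - <<'E'
from h import *
import pickle
a,b=pickle.load(open('c0.pkl','rb'))
def cents(c,lo,hi,roi,mn=20):
    u0,v0,u1,v1=roi; hsv=cv2.cvtColor(c['img'],cv2.COLOR_RGB2HSV)[v0:v1,u0:u1]
    n,l,s,ce=cv2.connectedComponentsWithStats(cv2.inRange(hsv,lo,hi))
    return [(ce[i]+[u0,v0],s[i,4]) for i in range(1,n) if s[i,4]>=mn]
print('vials')
for p,s in cents(a,(108,150,70),(125,255,255),(150,125,270,265)): print(p,s,ray(a,*p,.054).round(4))
T=lambda x,y,z:ray(a,283+x/4.6,135+y/4.6,z).round(4)
# plate centre from post/tray
post=T(459,108,.095); print('post',post)
tray=np.mean([T(250,62,.059),T(316,112,.059),T(127,312,.059),T(63,252,.059)],0);print('tray',tray)
for q in [(250,62),(316,112),(127,312),(63,252)]:print(T(*q,.059))
print('pointer/marks',T(105,117,.015),T(42,370,.015),T(350,38,.015),T(236,549,.015),T(547,215,.015),T(492,478,.015))
print('tab',T(412,373,.105),'handle ends L',T(437,482,.069),'R',T(510,402,.069))
print('pivot',T(300,282,.065))
m=[T(*q,.015) for q in[(105,117),(42,370),(350,38),(236,549),(547,215),(492,478)]]
A=np.array([[2*p[0],2*p[1],1] for p in m]);r=np.linalg.lstsq(A,np.array([p[0]**2+p[1]**2 for p in m]),rcond=None)[0]
C=r[:2];print('centre',C,np.sqrt(r[2]+C@C)); print('post r',np.hypot(*(post[:2]-C)),np.degrees(np.arctan2(*(post[:2]-C)[::-1])),'tray r',np.hypot(*(tray[:2]-C)),np.degrees(np.arctan2(*(tray[:2]-C)[::-1])))
# side view checks
S=lambda x,y,z:ray(b,275+x/6,140+y/6,z).round(4)
print('side post',S(247,92,.095),'tab',S(507,156,.105),'tray',S(180,236,.059),S(340,424,.059),S(92,262,.059),S(238,476,.059))
for p,s in cents(b,(105,120,60),(125,255,255),(240,250,365,335),10): print(p,s,ray(b,*p,.05).round(4))
E
```

```text
vials
[172.31818182 156.51818182] 220 [0.6391 0.3835 0.054 ]
[184.83333333 202.40277778] 72 [0.5097 0.3415 0.054 ]
[224.45070423 203.09859155] 71 [0.5096 0.231  0.054 ]
[180.41333333 241.4       ] 75 [0.4014 0.3481 0.054 ]
[225.91304348 242.76811594] 69 [0.3998 0.2225 0.054 ]
post [ 0.6348 -0.204   0.095 ]
tray [ 0.5927   -0.045525  0.059   ]
[ 0.6689 -0.0814  0.059 ]
[ 0.6384 -0.1221  0.059 ]
[ 0.5138 -0.009   0.059 ]
[0.5497 0.0304 0.059 ]
pointer/marks [0.6421 0.008  0.015 ] [0.4811 0.0441 0.015 ] [ 0.6957 -0.1466  0.015 ] [ 0.3725 -0.0782  0.015 ] [ 0.5841 -0.2712  0.015 ] [ 0.4188 -0.2363  0.015 ]
tab [ 0.4764 -0.1753  0.105 ] handle ends L [ 0.4146 -0.1948  0.069 ] R [ 0.4628 -0.2382  0.069 ]
pivot [ 0.5331 -0.1128  0.065 ]
centre [ 0.53254545 -0.11465586] 0.16551907821689835
post r 0.1357879498652813 -41.14509081736856 tray r 0.0916386696430569 48.97168523055165
side post [ 0.6329 -0.2005  0.095 ] tab [ 0.4771 -0.1763  0.105 ] tray [ 0.6368 -0.1092  0.059 ] [0.5047 0.0078 0.059 ] [ 0.6718 -0.0719  0.059 ] [0.5378 0.0609 0.059 ]
[301.         265.57142857] 105 [0.5095 0.233  0.05  ]
[341.97222222 274.0462963 ] 108 [0.4002 0.224  0.05  ]
[283.45528455 297.2195122 ] 123 [0.5098 0.3435 0.05  ]
[324.3740458  311.91603053] 131 [0.4016 0.3502 0.05  ]
```

Confirmed: four blue-capped vials, the two cameras agree to 2 mm, and the table geometry matches the given radii. Next I swing over to the vials on an arc.

Request:
{"op": "move_arm", "data": {"commands": "1 3.9 0 0 0 0 -3.3;1 3.9 0 0 0 0 -3.3;1 3.9 0 0 0 0 -3.3;1 3.9 0 0 0 0 -3.3;1 3.9 0 0 0 0 -3.3;1 3.9 0 0 0 0 -3.3;1 3.9 0 0 0 0 -3.3;1 3.9 0 0 0 0 -3.3;1 3.9 0 0 0 0 -3.3;1 3.9 0 0 0 0 -3.3;1 3.9 0 0 0 0 -3.3;1 3.9 0 0 0 0 -3.3", "force": 30}}

```text
t: 1.1
eef_pos: [0.5832, -0.3648, 0.2307]
tool_rot: [-0.0, 0.874, 0.487, -0.0]
contact_force: [0.4, -0.7, 0.7]
gripper_width: 0.997
```

Request:
{"op": "move_arm", "data": {"commands": "0.6 3.9 0 0 0 0 -3.6;0.6 3.9 0 0 0 0 -3.6;0.6 3.9 0 0 0 0 -3.6;0.6 3.9 0 0 0 0 -3.6;0.6 3.9 0 0 0 0 -3.6;0.6 3.9 0 0 0 0 -3.6;0.6 3.9 0 0 0 0 -3.6;0.6 3.9 0 0 0 0 -3.6;0.6 3.9 0 0 0 0 -3.6;0.6 3.9 0 0 0 0 -3.6;0.6 3.9 0 0 0 0 -3.6;0.6 3.9 0 0 0 0 -3.6"}}

```text
t: 2.1
eef_pos: [0.6778, 0.0823, 0.2307]
tool_rot: [-0.0, 0.633, 0.774, -0.0]
contact_force: [0.6, 0.2, 0.9]
gripper_width: 0.599
```

```bash
cat >> h.py <<'E'
from scipy.spatial.transform import Rotation as Ro
def st():
    o=bot.get_obs(); w,x,y,z=o['tool_rot']; R=Ro.from_quat([x,y,z,w]); return o,R
def go(x,y,z,ydir=None):
    """tool-axis shift (cm) to the world target, and rz (deg) to aim tool y at ydir deg (after shift)"""
    o,R=st(); p=o['eef_pos']; s=R.inv().apply(np.array([x,y,z])-p)*100
    yd=R.apply([0,1,0]); a=np.degrees(np.arctan2(yd[1],yd[0]))
    rz=None if ydir is None else -((ydir-a+180)%360-180)
    print('t %.2f pos %s ydir %.1f tilt %s g %.2f F %s | shift %s rz %s q7 %.2f'%(o['t'],p.round(4),a,R.apply([0,0,1]).round(3)[:2],o['gripper_width'],o['contact_force'].round(1),s.round(2),rz,o['q'][6]))
E
python3 -c "
from h import *
go(.5096,.3425,.23,49)"
```

```text
t 2.10 pos [0.6778 0.0823 0.2307] ydir 11.5 tilt [-0.001 -0.   ] g 0.60 F [0.6 0.2 0.9] | shift [ 28.84 -11.31   0.08] rz -37.53601788407991 q7 -0.21
```

Request:
{"op": "move_arm", "data": {"commands": "0.6 0 0 0 0 0 -6.5;0.6 0 0 0 0 0 -6.5;0.6 0 0 0 0 0 -6.5;0.6 0 0 0 0 0 -6.5;0.6 0 0 0 0 0 -6.5;0.6 0 0 0 0 0 -5"}}

```text
t: 2.6
eef_pos: [0.6778, 0.0804, 0.2307]
tool_rot: [-0.0, 0.349, 0.937, -0.0]
contact_force: [-0.7, -0.6, -0.6]
gripper_width: 0.604
```

Request:
{"op": "move_arm", "data": {"commands": "0.6 3.7 1.1 0 0 0 0;0.6 3.7 1.1 0 0 0 0;0.6 3.7 1.1 0 0 0 0;0.6 3.7 1.1 0 0 0 0;0.6 3.7 1.1 0 0 0 0;0.6 3.7 1.1 0 0 0 0;0.6 3.7 1.1 0 0 0 0;0.6 3.7 1.1 0 0 0 0;0.6 0 0 2 0 0 0;0.6 0 0 2 0 0 0;0.6 0 0 0 0 0 0;0.6 0 0 0 0 0 0"}}

```text
t: 3.6
eef_pos: [0.5129, 0.3408, 0.1902]
tool_rot: [-0.001, 0.352, 0.936, -0.001]
contact_force: [0.6, 0.4, -0.4]
gripper_width: 0.603
```

```bash
python3 -c "
from h import *
c=cam('top');b=cam('side')
for v in [(.5096,.3425),(.5096,.232),(.4015,.349),(.400,.223)]: go(*v,.026,49)
cv2.imwrite('pics/p1.png',np.vstack([cv2.resize(c['img'][120:270,140:280],(700,750))[:300],cv2.resize(b['img'][240:340,210:380],(700,412))])[:,:,::-1][:600*2])
hs=cv2.cvtColor(c['img'],cv2.COLOR_RGB2HSV)
"
```

```text
t 3.70 pos [0.5141 0.3416 0.1921] ydir 48.7 tilt [0.001 0.   ] g 0.60 F [ 0.   0.5 -0.2] | shift [ 0.4  -0.24 16.61] rz -0.2700825812838161 q7 -0.13
t 3.70 pos [0.5141 0.3416 0.1921] ydir 48.7 tilt [0.001 0.   ] g 0.60 F [ 0.   0.5 -0.2] | shift [-6.89 -8.55 16.61] rz -0.2700825812838161 q7 -0.13
t 3.70 pos [0.5141 0.3416 0.1921] ydir 48.7 tilt [0.001 0.   ] g 0.60 F [ 0.   0.5 -0.2] | shift [ 8.95 -6.89 16.6 ] rz -0.2700825812838161 q7 -0.13
t 3.70 pos [0.5141 0.3416 0.1921] ydir 48.7 tilt [0.001 0.   ] g 0.60 F [ 0.   0.5 -0.2] | shift [  0.75 -16.45  16.6 ] rz -0.2700825812838161 q7 -0.13
```

```bash
python3 - <<'E'
from h import *
import pickle
a,b=pickle.load(open('c0.pkl','rb'))
C=np.array([.5325,-.1145]);th=np.radians(49);d=np.array([np.cos(th),np.sin(th)]);n=np.array([-d[1],d[0]])
T=C+.094*d
def tp(x,y,z): return [*(T+x*d+y*n),.035+z]
P=[tp(x,y,.024) for x,y in[(-29,86),(29,86),(29,-86),(-29,-86)] for x,y in [(x/1000,y/1000)]]
out=[]
for c,(u0,v0,u1,v1),s in((a,(283,135,413,263),4),(b,(275,140,400,240),4)):
    im=cv2.resize(c['img'][v0:v1,u0:u1,::-1],None,fx=s,fy=s,interpolation=cv2.INTER_CUBIC)
    f=lambda q:((proj(c,q)-[u0-.5,v0-.5])*s).astype(int)
    cv2.polylines(im,[f(P)],True,(0,160,0),1)
    for q in([*(C-.122*d),.069],[*(C+.137*np.array([d[1],-d[0]])),.095],[*C,.065],[*(C-.087*d),.105]): cv2.circle(im,tuple(f([q])[0]),3,(255,0,255),1)
    out.append(im)
w=max(i.shape[1] for i in out);h=max(i.shape[0] for i in out)
out=[cv2.copyMakeBorder(i,0,h-i.shape[0],0,w-i.shape[1],0) for i in out]
cv2.imwrite('pics/ov.png',cv2.resize(np.hstack(out),None,fx=.76,fy=.76))
E
```

```text
(no output)
```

View pics/ov.png

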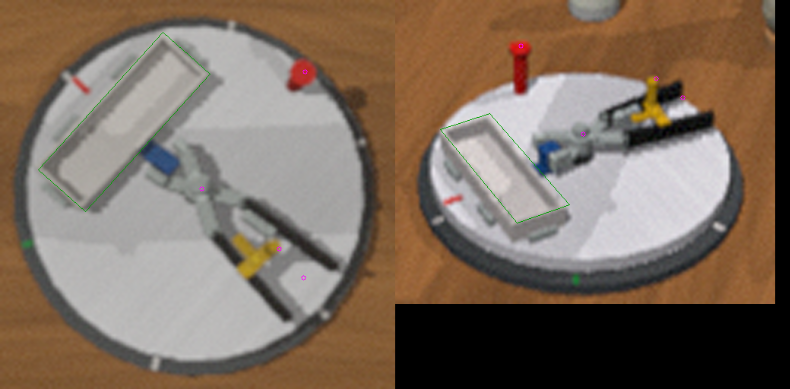

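Request:
{"op": "move_arm", "data": {"commands": "0.6 0.4 -0.2 4 0 0 -0.3;0.6 0 0 4 0 0 0;0.6 0 0 4 0 0 0;0.6 0 0 3 0 0 0;0.6 0 0 1.6 0 0 0;0.6 0 0 0 0 0 0;0.6 0 0 0 0 0 0", "force": 30}}

```text
t: 4.28
eef_pos: [0.5097, 0.343, 0.0259]
tool_rot: [0.0, 0.35, 0.937, 0.0]
contact_force: [0.1, 0.0, 0.3]
gripper_width: 0.598
```

```bash
python3 -c "
from h import *
go(.5096,.3425,.026,49);cam('side','d1.png');c=cam('side');crop(c,'d1.png',210,180,370,330,4)"
```

```text
t 4.28 pos [0.5097 0.343  0.0259] ydir 49.0 tilt [0. 0.] g 0.60 F [0.1 0.  0.3] | shift [-0.02 -0.04 -0.01] rz 0.04362492229873283 q7 -0.26
```

View pics/d1.png

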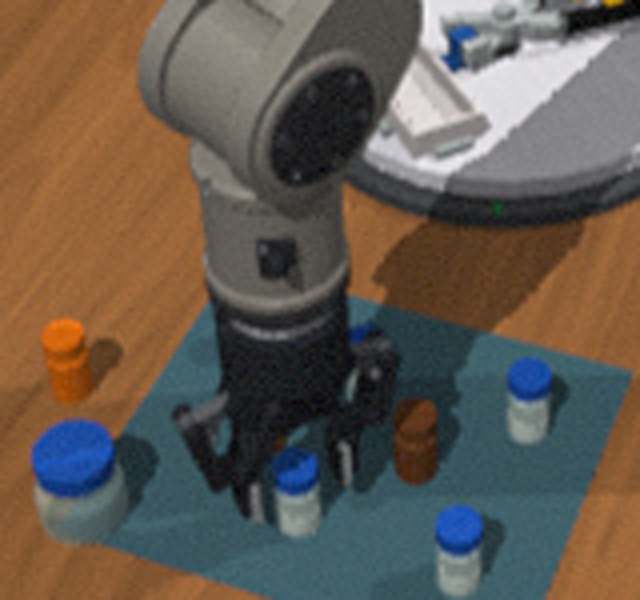

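The vial sits between the pads and the pads are level with its cap. Gripping and lifting.

Request:
{"op": "move_arm", "data": {"commands": "0.2 0 0 0 0 0 0;0.2 0 0 0 0 0 0;0.2 0 0 0 0 0 0;0.2 0 0 0 0 0 0;0.2 0 0 0 0 0 0;0.2 0 0 0 0 0 0;0.2 0 0 -1 0 0 0;0.2 0 0 -3 0 0 0;0.2 0 0 -4 0 0 0;0.2 0 0 -4 0 0 0;0.2 0 0 0 0 0 0;0.2 0 0 0 0 0 0", "force": 30}}

```text
t: 5.38
eef_pos: [0.5105, 0.3442, 0.149]
tool_rot: [0.002, 0.35, 0.937, 0.002]
contact_force: [-0.5, 0.0, -0.7]
gripper_width: 0.314
```

```bash
python3 -c "
from h import *
go(.6388,-.0834,.067,49);c=cam('side');crop(c,'d2.png',210,140,370,320,3)"
```

```text
t 5.38 pos [0.5105 0.3442 0.149 ] ydir 49.1 tilt [0.005 0.003] g 0.31 F [-0.5  0.  -0.7] | shift [-37.69 -23.96   8.12] rz 0.08057055142009517 q7 -0.17
```

View pics/d2.png

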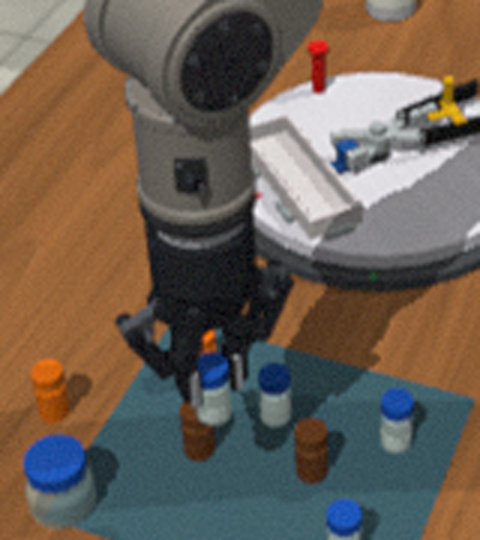

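Request:
{"op": "move_arm", "data": {"commands": "0.2 -1.5 -1 0 0 0 0;0.2 -3.2 -2 0 0 0 0;0.2 -3.3 -2.1 0 0 0 0;0.2 -3.4 -2.2 0 0 0 0;0.2 -3.4 -2.2 0 0 0 0;0.2 -3.4 -2.2 0 0 0 0;0.2 -3.4 -2.2 0 0 0 0;0.2 -3.4 -2.2 0 0 0 0;0.2 -3.4 -2.2 0 0 0 0;0.2 -3.4 -2.2 0 0 0 0;0.2 -3.2 -2 0 0 0 0;0.2 -2.5 -1.5 0 0 0 0"}}

```text
t: 6.43
eef_pos: [0.6344, -0.0887, 0.1434]
tool_rot: [-0.001, 0.351, 0.936, -0.001]
contact_force: [0.1, -0.1, 0.1]
gripper_width: 0.315
```

Request:
{"op": "move_arm", "data": {"commands": "0.2 0 0 0 0 0 0;0.2 0 0 0 0 0 0;0.2 0 0 0 0 0 0;0.2 0 0 0 0 0 0"}}

```text
t: 6.77
eef_pos: [0.6345, -0.0818, 0.1446]
tool_rot: [-0.001, 0.348, 0.937, 0.0]
contact_force: [-0.2, -0.2, -1.0]
gripper_width: 0.318
```

```bash
python3 -c "
from h import *
go(.6388,-.0834,.067,49)"
```

```text
t 6.77 pos [ 0.6345 -0.0818  0.1446] ydir 49.3 tilt [-0.002  0.001] g 0.32 F [-0.2 -0.2 -1. ] | shift [-0.44  0.16  7.76] rz 0.25452580995116136 q7 0.59
```

Request:
{"op": "move_arm", "data": {"commands": "0.2 -0.4 0.2 2 0 0 0.3;0.2 0 0 2.5 0 0 0;0.2 0 0 2 0 0 0;0.2 0 0 0.8 0 0 0;0.2 0 0 0.4 0 0 0;0.2 0 0 0 0 0 0;0.2 0 0 0 0 0 0"}}

```text
t: 7.35
eef_pos: [0.6403, -0.0844, 0.0694]
tool_rot: [0.001, 0.351, 0.936, 0.0]
contact_force: [0.6, 0.2, -0.0]
gripper_width: 0.316
```

```bash
python3 -c "
from h import *
go(.6388,-.0834,.067,49);c=cam('side');crop(c,'d3.png',260,100,400,230,4)"
```

```text
t 7.35 pos [ 0.6403 -0.0844  0.0694] ydir 48.8 tilt [0.001 0.   ] g 0.32 F [ 0.6  0.2 -0. ] | shift [ 0.18 -0.03  0.24] rz -0.1510708426586973 q7 0.54
```

View pics/d3.png

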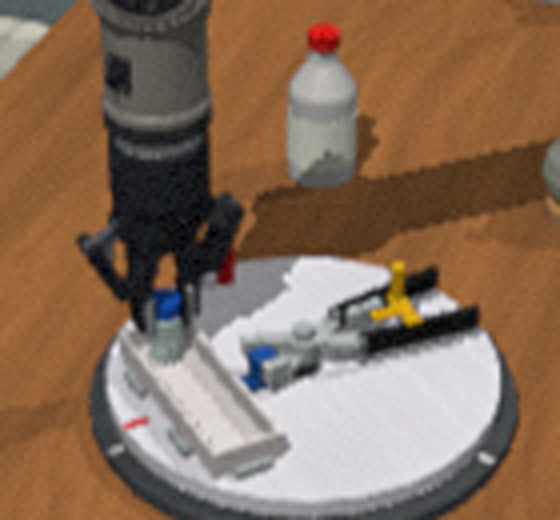

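In the tray and upright. Lowering 3 mm, releasing, and going to the next vial.

Request:
{"op": "move_arm", "data": {"commands": "0.2 0 0 0.3 0 0 0;0.2 0 0 0 0 0 0;0.55 0 0 0 0 0 0;0.55 0 0 0 0 0 0;0.55 0 0 0 0 0 0;0.55 0 0 0 0 0 0;0.55 0 0 -1 0 0 0;0.55 0 0 -2 0 0 0;0.55 0 0 -4 0 0 0;0.55 0 0 -2 0 0 0"}}

```text
t: 8.23
eef_pos: [0.641, -0.0847, 0.1594]
tool_rot: [0.002, 0.352, 0.936, 0.001]
contact_force: [0.5, -0.3, 2.0]
gripper_width: 0.549
```

Request:
{"op": "move_arm", "data": {"commands": "0.55 1.5 0.7 0 0 0 0;0.55 2.9 1.5 0 0 0 0;0.55 2.9 1.5 0 0 0 0;0.55 2.9 1.5 0 0 0 0;0.55 2.9 1.5 0 0 0 0;0.55 2.9 1.5 0 0 0 0;0.55 2.9 1.5 0 0 0 0;0.55 2.9 1.5 0 0 0 0;0.55 2.9 1.5 0 0 0 0;0.55 2.5 1.2 0 0 0 0;0.55 2 0.5 0 0 0 0;0.55 0.4 0 0 0 0 0"}}

```text
t: 9.23
eef_pos: [0.5087, 0.2231, 0.1559]
tool_rot: [-0.001, 0.349, 0.937, 0.001]
contact_force: [-0.4, 0.6, -0.0]
gripper_width: 0.551
```

Request:
{"op": "move_arm", "data": {"commands": "0.55 0 0 0 0 0 0;0.55 0 0 0 0 0 0;0.55 0 0 0 0 0 0"}}

```text
t: 9.48
eef_pos: [0.5126, 0.2165, 0.1552]
tool_rot: [0.0, 0.353, 0.936, -0.0]
contact_force: [0.3, -0.5, 0.0]
gripper_width: 0.55
```

```bash
cat >> h.py <<'E'
def vials():
    for n,roi in(('top',(140,120,420,275)),('side',(200,140,400,340))):
        c=cam(n);u0,v0,u1,v1=roi; hsv=cv2.cvtColor(c['img'],cv2.COLOR_RGB2HSV)[v0:v1,u0:u1]
        k,l,s,ce=cv2.connectedComponentsWithStats(cv2.inRange(hsv,(105,130,50),(125,255,255)))
        for i in range(1,k):
            if s[i,4]>20:
                p=ce[i]+[u0,v0]; print(n,p.round(1),s[i,4],'bench',ray(c,*p,.054 if n=='top' else .05)[:2].round(4),'tray',ray(c,*p,.093 if n=='top' else .089)[:2].round(4))
E
python3 -c "
from h import *
go(.5096,.232,.026,49);vials()"
```

```text
t 9.48 pos [0.5126 0.2165 0.1552] ydir 48.7 tilt [ 0.    -0.001] g 0.55 F [ 0.3 -0.5  0. ] | shift [ 1.27  0.97 12.92] rz -0.3404278974361148 q7 0.03
top [167.6 153.3] 57 bench [0.6481 0.3972] tray [0.6397 0.3834]
top [339.  156.3] 69 bench [ 0.6475 -0.0866] tray [ 0.6392 -0.0848]
top [335.7 186.9] 50 bench [ 0.5603 -0.0784] tray [ 0.5548 -0.0768]
top [180.1 241.4] 83 bench [0.4013 0.3488] tray [0.401  0.3365]
side [301.  265.6] 100 bench [0.5096 0.2331] tray [0.4945 0.2662]
side [341.9 274.1] 105 bench [0.4003 0.2242] tray [0.39   0.2577]
side [228.1 294.2] 320 bench [0.6406 0.3817] tray [0.6198 0.4083]
side [324.3 311.7] 129 bench [0.4019 0.3497] tray [0.3915 0.3777]
```

Request:
{"op": "move_arm", "data": {"commands": "0.55 1.3 1 0 0 0 -0.3;0.55 0 0 3.9 0 0 0;0.55 0 0 4 0 0 0;0.55 0 0 3 0 0 0;0.55 0 0 2 0 0 0;0.55 0 0 0 0 0 0;0.55 0 0 0 0 0 0"}}

```text
t: 10.17
eef_pos: [0.5085, 0.2334, 0.0257]
tool_rot: [-0.001, 0.35, 0.937, -0.001]
contact_force: [0.0, -0.9, 0.7]
gripper_width: 0.549
```

```bash
python3 -c "
from h import *
go(.5096,.232,.026,49)"
```

```text
t 10.17 pos [0.5085 0.2334 0.0257] ydir 49.0 tilt [-0.002 -0.001] g 0.55 F [ 0.  -0.9  0.7] | shift [-0.18 -0.03 -0.03] rz 0.031770900637582145 q7 -0.13
```

Request:
{"op": "move_arm", "data": {"commands": "0.2 0 0 0 0 0 0;0.2 0 0 0 0 0 0;0.2 0 0 0 0 0 0;0.2 0 0 0 0 0 0;0.2 0 0 0 0 0 0;0.2 0 0 0 0 0 0;0.2 0 0 -1 0 0 0;0.2 0 0 -3 0 0 0;0.2 0 0 -4 0 0 0;0.2 0 0 -4 0 0 0;0.2 0 0 0 0 0 0"}}

```text
t: 11.08
eef_pos: [0.5122, 0.2374, 0.1546]
tool_rot: [0.004, 0.349, 0.937, 0.004]
contact_force: [1.0, 1.2, 0.5]
gripper_width: 0.313
```

Request:
{"op": "move_arm", "data": {"commands": "0.2 -1.5 -1 0 0 0 0;0.2 -2.5 -1.5 0 0 0 0;0.2 -2.6 -1.5 0 0 0 0;0.2 -2.6 -1.5 0 0 0 0;0.2 -2.6 -1.5 0 0 0 0;0.2 -2.6 -1.5 0 0 0 0;0.2 -2.6 -1.5 0 0 0 0;0.2 -2.6 -1.5 0 0 0 0;0.2 -2.6 -1.5 0 0 0 0;0.2 -2.3 -1.3 0 0 0 0;0.2 -1.5 -0.8 0 0 0 0;0.2 -0.4 -0.2 0 0 0 0"}}

```text
t: 12.08
eef_pos: [0.6087, -0.0587, 0.1468]
tool_rot: [0.001, 0.352, 0.936, -0.001]
contact_force: [-0.8, -0.8, -0.8]
gripper_width: 0.318
```

Request:
{"op": "move_arm", "data": {"commands": "0.2 0 0 0 0 0 0;0.2 0 0 0 0 0 0;0.2 0 0 0 0 0 0;0.2 0 0 0 0 0 0"}}

```text
t: 12.42
eef_pos: [0.6076, -0.0521, 0.1466]
tool_rot: [-0.0, 0.348, 0.937, 0.0]
contact_force: [0.3, 0.2, -0.1]
gripper_width: 0.316
```

```bash
python3 -c "
from h import *
go(.6086,-.0571,.067,49)"
```

```text
t 12.42 pos [ 0.6076 -0.0521  0.1466] ydir 49.3 tilt [0.    0.001] g 0.32 F [ 0.3  0.2 -0.1] | shift [-0.4  -0.32  7.96] rz 0.25754764752932147 q7 0.54
```

Request:
{"op": "move_arm", "data": {"commands": "0.2 -0.4 -0.3 2 0 0 0.3;0.2 0 0 2.5 0 0 0;0.2 0 0 2 0 0 0;0.2 0 0 1 0 0 0;0.2 0 0 0.5 0 0 0;0.2 0 0 0 0 0 0;0.2 0 0 0 0 0 0"}}

```text
t: 13.0
eef_pos: [0.6096, -0.0583, 0.0672]
tool_rot: [0.001, 0.351, 0.936, 0.0]
contact_force: [-0.1, 1.1, -0.6]
gripper_width: 0.314
```

```bash
python3 -c "
from h import *
go(.6086,-.0571,.066,49)"
```

```text
t 13.00 pos [ 0.6096 -0.0583  0.0672] ydir 48.9 tilt [0.001 0.   ] g 0.31 F [-0.1  1.1 -0.6] | shift [0.15 0.02 0.12] rz -0.1462626713843065 q7 0.48
```

Request:
{"op": "move_arm", "data": {"commands": "0.2 0 0 0.1 0 0 0;0.55 0 0 0 0 0 0;0.55 0 0 0 0 0 0;0.55 0 0 0 0 0 0;0.55 0 0 0 0 0 0;0.55 0 0 -1 0 0 0;0.55 0 0 -2 0 0 0;0.55 0 0 -4 0 0 0;0.55 0 0 -2 0 0 0"}}

```text
t: 13.75
eef_pos: [0.6103, -0.0586, 0.1592]
tool_rot: [0.001, 0.352, 0.936, 0.001]
contact_force: [1.5, -0.3, 1.2]
gripper_width: 0.55
```

Request:
{"op": "move_arm", "data": {"commands": "0.55 2 0.8 0 0 0 0;0.55 3 1.2 0 0 0 0;0.55 3 1.2 0 0 0 0;0.55 3 1.2 0 0 0 0;0.55 3 1.2 0 0 0 0;0.55 3 1.2 0 0 0 0;0.55 3 1.2 0 0 0 0;0.55 3 1.2 0 0 0 0;0.55 3 1.2 0 0 0 0;0.55 3 1.2 0 0 0 0;0.55 3 1.2 0 0 0 0;0.55 3 1.2 0 0 0 0"}}

```text
t: 14.75
eef_pos: [0.4372, 0.2781, 0.1561]
tool_rot: [0.0, 0.352, 0.936, 0.0]
contact_force: [0.9, 0.2, 0.4]
gripper_width: 0.549
```

Request:
{"op": "move_arm", "data": {"commands": "0.55 3 1.2 0 0 0 0;0.55 2.5 1.2 0 0 0 0;0.55 1.5 0.7 0 0 0 0;0.55 0 0 0 0 0 0;0.55 0 0 0 0 0 0;0.55 0 0 0 0 0 0;0.55 0 0 0 0 0 0"}}

```text
t: 15.33
eef_pos: [0.4066, 0.3448, 0.1553]
tool_rot: [0.0, 0.353, 0.936, -0.0]
contact_force: [-0.4, 0.2, -0.5]
gripper_width: 0.546
```

```bash
python3 -c "
from h import *
go(.4015,.349,.026,49);vials()"
```

```text
t 15.33 pos [0.4066 0.3448 0.1553] ydir 48.7 tilt [ 0.    -0.001] g 0.55 F [-0.4  0.2 -0.5] | shift [ 6.700e-01 -1.000e-02  1.293e+01] rz -0.32989228866358644 q7 -0.30
top [172.4 156.6] 227 bench [0.639  0.3833] tray [0.631  0.3699]
top [339.6 156.4] 67 bench [ 0.6472 -0.0883] tray [ 0.639  -0.0865]
top [329.1 167. ] 65 bench [ 0.6165 -0.0591] tray [ 0.6092 -0.0582]
top [335.9 187. ] 46 bench [ 0.5601 -0.0789] tray [ 0.5546 -0.0774]
top [180.6 241.2] 79 bench [0.4021 0.3477] tray [0.4017 0.3355]
top [225.8 242.6] 73 bench [0.4001 0.2229] tray [0.3998 0.2147]
side [298.7 176.1] 22 bench [ 0.6676 -0.1297] tray [ 0.6456 -0.0807]
side [342.6 274.3] 88 bench [0.3984 0.2243] tray [0.3882 0.2577]
side [228.  294.2] 316 bench [0.641  0.3816] tray [0.6201 0.4082]
side [324.3 311.8] 128 bench [0.402  0.3498] tray [0.3916 0.3778]
```

Request:
{"op": "move_arm", "data": {"commands": "0.55 0.6 0 0 0 0 -0.3;0.55 0 0 3.9 0 0 0;0.55 0 0 4 0 0 0;0.55 0 0 3 0 0 0;0.55 0 0 2 0 0 0;0.55 0 0 0 0 0 0;0.55 0 0 0 0 0 0"}}

```text
t: 16.02
eef_pos: [0.4005, 0.3499, 0.0259]
tool_rot: [-0.001, 0.349, 0.937, -0.001]
contact_force: [0.7, 0.7, 0.9]
gripper_width: 0.549
```

```bash
python3 -c "
from h import *
go(.4015,.349,.026,49)"
```

```text
t 16.02 pos [0.4005 0.3499 0.0259] ydir 49.1 tilt [-0.002 -0.001] g 0.55 F [0.7 0.7 0.9] | shift [-0.13 -0.01 -0.01] rz 0.11077646819271081 q7 -0.47
```

Request:
{"op": "move_arm", "data": {"commands": "0.2 0 0 0 0 0 0;0.2 0 0 0 0 0 0;0.2 0 0 0 0 0 0;0.2 0 0 0 0 0 0;0.2 0 0 0 0 0 0;0.2 0 0 0 0 0 0;0.2 0 0 -1 0 0 0;0.2 0 0 -3 0 0 0;0.2 0 0 -4 0 0 0;0.2 0 0 -4 0 0 0;0.2 0 0 0 0 0 0"}}

```text
t: 16.93
eef_pos: [0.4036, 0.3539, 0.1542]
tool_rot: [0.003, 0.349, 0.937, 0.005]
contact_force: [1.0, 1.4, -0.2]
gripper_width: 0.318
```

Request:
{"op": "move_arm", "data": {"commands": "0.2 -1.5 -0.7 0 0 0 0;0.2 -2.9 -1.3 0 0 0 0;0.2 -2.9 -1.3 0 0 0 0;0.2 -2.9 -1.3 0 0 0 0;0.2 -2.9 -1.3 0 0 0 0;0.2 -2.9 -1.3 0 0 0 0;0.2 -2.9 -1.3 0 0 0 0;0.2 -2.9 -1.3 0 0 0 0;0.2 -2.9 -1.3 0 0 0 0;0.2 -2.9 -1.3 0 0 0 0;0.2 -2.9 -1.3 0 0 0 0;0.2 -2.9 -1.3 0 0 0 0"}}

```text
t: 17.93
eef_pos: [0.5557, 0.0164, 0.1472]
tool_rot: [0.0, 0.349, 0.937, -0.0]
contact_force: [0.2, -0.1, -0.5]
gripper_width: 0.32
```

Request:
{"op": "move_arm", "data": {"commands": "0.2 -2.9 -1.2 0 0 0 0;0.2 -1.6 -0.9 0 0 0 0;0.2 -0.8 -0.4 0 0 0 0;0.2 0 0 0 0 0 0;0.2 0 0 0 0 0 0;0.2 0 0 0 0 0 0;0.2 0 0 0 0 0 0"}}

```text
t: 18.52
eef_pos: [0.5786, -0.0333, 0.1466]
tool_rot: [-0.0, 0.348, 0.937, 0.0]
contact_force: [0.7, 0.3, -1.2]
gripper_width: 0.314
```

```bash
python3 -c "
from h import *
go(.5784,-.0309,.067,49)"
```

```text
t 18.52 pos [ 0.5786 -0.0333  0.1466] ydir 49.3 tilt [-0.     0.001] g 0.31 F [ 0.7  0.3 -1.2] | shift [0.17 0.17 7.96] rz 0.2668885671430701 q7 0.50
```

Request:
{"op": "move_arm", "data": {"commands": "0.2 0.3 0.2 2 0 0 0.3;0.2 0 0 2.5 0 0 0;0.2 0 0 2 0 0 0;0.2 0 0 1 0 0 0;0.2 0 0 0.5 0 0 0;0.2 0 0 0.1 0 0 0;0.2 0 0 0 0 0 0;0.2 0 0 0 0 0 0"}}

```text
t: 19.18
eef_pos: [0.5785, -0.0316, 0.0664]
tool_rot: [0.001, 0.352, 0.936, -0.0]
contact_force: [-1.4, -0.5, 6.2]
gripper_width: 0.317
```

```bash
python3 -c "
from h import *
go(.5784,-.0309,.066,49)"
```

```text
t 19.18 pos [ 0.5785 -0.0316  0.0664] ydir 48.8 tilt [ 0.001 -0.001] g 0.32 F [-1.4 -0.5  6.2] | shift [0.06 0.05 0.04] rz -0.16698858912138803 q7 0.42
```

Touching the floor (6 N). Releasing.

Request:
{"op": "move_arm", "data": {"commands": "0.55 0 0 0 0 0 0;0.55 0 0 0 0 0 0;0.55 0 0 0 0 0 0;0.55 0 0 0 0 0 0;0.55 0 0 -1 0 0 0;0.55 0 0 -2 0 0 0;0.55 0 0 -4 0 0 0;0.55 0 0 -2 0 0 0"}}

```text
t: 19.85
eef_pos: [0.5794, -0.0314, 0.1591]
tool_rot: [0.001, 0.352, 0.936, 0.001]
contact_force: [0.7, 0.6, 0.4]
gripper_width: 0.552
```

Request:
{"op": "move_arm", "data": {"commands": "0.55 1.5 0.4 0 0 0 0;0.55 3 0.8 0 0 0 0;0.55 3 0.8 0 0 0 0;0.55 3 0.8 0 0 0 0;0.55 3 0.8 0 0 0 0;0.55 3 0.8 0 0 0 0;0.55 3 0.8 0 0 0 0;0.55 3 0.8 0 0 0 0;0.55 3 0.8 0 0 0 0;0.55 2.5 0.6 0 0 0 0;0.55 1.5 0.1 0 0 0 0;0.55 0.8 0 0 0 0 0"}}

```text
t: 20.85
eef_pos: [0.3975, 0.2261, 0.1556]
tool_rot: [-0.0, 0.35, 0.937, 0.0]
contact_force: [0.4, 0.0, 0.2]
gripper_width: 0.551
```

Request:
{"op": "move_arm", "data": {"commands": "0.55 0 0 0 0 0 0;0.55 0 0 0 0 0 0;0.55 0 0 0 0 0 0;0.55 0 0 0 0 0 0"}}

```text
t: 21.18
eef_pos: [0.4004, 0.2229, 0.1552]
tool_rot: [0.0, 0.353, 0.936, -0.0]
contact_force: [-0.3, -0.6, -0.8]
gripper_width: 0.546
```

```bash
python3 -c "
from h import *
go(.400,.223,.026,49);vials()"
```

```text
t 21.18 pos [0.4004 0.2229 0.1552] ydir 48.7 tilt [ 0. -0.] g 0.55 F [-0.3 -0.6 -0.8] | shift [ 4.000e-02 -1.000e-02  1.292e+01] rz -0.34153376366754173 q7 -0.08
top [172.3 156.5] 226 bench [0.6391 0.3834] tray [0.631  0.3699]
top [339.5 156.5] 68 bench [ 0.647  -0.0879] tray [ 0.6387 -0.0861]
top [329.  167.1] 66 bench [ 0.6163 -0.0587] tray [ 0.609  -0.0578]
top [318.9 179.1] 66 bench [ 0.5815 -0.0308] tray [ 0.5753 -0.0309]
top [336.8 187.6] 36 bench [ 0.5583 -0.0815] tray [ 0.5529 -0.0799]
top [225.8 242.2] 73 bench [0.4012 0.2228] tray [0.4009 0.2145]
side [306.9 183.5] 167 bench [ 0.6273 -0.1017] tray [ 0.607  -0.0539]
side [324.1 190.5] 35 bench [ 0.5632 -0.0861] tray [ 0.5457 -0.039 ]
side [341.9 274.1] 103 bench [0.4002 0.2244] tray [0.3899 0.2579]
side [228.  294.2] 315 bench [0.6408 0.3817] tray [0.62   0.4082]
```

Request:
{"op": "move_arm", "data": {"commands": "0.55 0 0 0 0 0 -0.3;0.55 0 0 3.9 0 0 0;0.55 0 0 4 0 0 0;0.55 0 0 3 0 0 0;0.55 0 0 2 0 0 0;0.55 0 0 0 0 0 0;0.55 0 0 0 0 0 0"}}

```text
t: 21.87
eef_pos: [0.3991, 0.2238, 0.0259]
tool_rot: [-0.001, 0.349, 0.937, -0.001]
contact_force: [-0.2, 0.4, 0.6]
gripper_width: 0.55
```

```bash
python3 -c "
from h import *
go(.4,.223,.026,49);go(.5482,-.0046,.15)"
```

```text
t 21.87 pos [0.3991 0.2238 0.0259] ydir 49.1 tilt [-0.002 -0.001] g 0.55 F [-0.2  0.4  0.6] | shift [-0.13 -0.   -0.01] rz 0.11703661550404831 q7 -0.31
t 21.87 pos [0.3991 0.2238 0.0259] ydir 49.1 tilt [-0.002 -0.001] g 0.55 F [-0.2  0.4  0.6] | shift [-26.21  -7.53 -12.43] rz None q7 -0.31
```

Request:
{"op": "move_arm", "data": {"commands": "0.2 0 0 0 0 0 0;0.2 0 0 0 0 0 0;0.2 0 0 0 0 0 0;0.2 0 0 0 0 0 0;0.2 0 0 0 0 0 0;0.2 0 0 0 0 0 0;0.2 0 0 -1 0 0 0;0.2 0 0 -3 0 0 0;0.2 0 0 -4 0 0 0;0.2 0 0 -4 0 0 0;0.2 0 0 0 0 0 0"}}

```text
t: 22.78
eef_pos: [0.4026, 0.2269, 0.1533]
tool_rot: [0.004, 0.349, 0.937, 0.004]
contact_force: [1.3, 0.7, -1.7]
gripper_width: 0.311
```

Request:
{"op": "move_arm", "data": {"commands": "0.2 -1.4 -0.4 0 0 0 0;0.2 -2.6 -0.8 0 0 0 0;0.2 -2.6 -0.8 0 0 0 0;0.2 -2.6 -0.8 0 0 0 0;0.2 -2.6 -0.8 0 0 0 0;0.2 -2.6 -0.8 0 0 0 0;0.2 -2.6 -0.8 0 0 0 0;0.2 -2.6 -0.8 0 0 0 0;0.2 -2.6 -0.8 0 0 0 0;0.2 -2 -0.6 0 0 0 0;0.2 -1.3 -0.3 0 0 0 0;0.2 -0.4 -0.1 0 0 0 0"}}

```text
t: 23.78
eef_pos: [0.5452, -0.0068, 0.1467]
tool_rot: [0.0, 0.351, 0.936, -0.0]
contact_force: [-1.1, -0.3, 0.2]
gripper_width: 0.316
```

Request:
{"op": "move_arm", "data": {"commands": "0.2 0 0 0 0 0 0;0.2 0 0 0 0 0 0;0.2 0 0 0 0 0 0;0.2 0 0 0 0 0 0"}}

```text
t: 24.12
eef_pos: [0.5436, -0.003, 0.1464]
tool_rot: [-0.0, 0.348, 0.937, 0.0]
contact_force: [0.7, -0.2, -0.7]
gripper_width: 0.317
```

```bash
python3 -c "
from h import *
go(.5482,-.0046,.067,49)"
```

```text
t 24.12 pos [ 0.5436 -0.003   0.1464] ydir 49.2 tilt [-0.  0.] g 0.32 F [ 0.7 -0.2 -0.7] | shift [-0.45  0.18  7.94] rz 0.2310329353019256 q7 0.44
```

Request:
{"op": "move_arm", "data": {"commands": "0.2 -0.3 0.2 2 0 0 0.2;0.2 0 0 2.5 0 0 0;0.2 0 0 2 0 0 0;0.2 0 0 1 0 0 0;0.2 0 0 0.5 0 0 0;0.2 0 0 0.1 0 0 0;0.2 0 0 0 0 0 0;0.2 0 0 0 0 0 0"}}

```text
t: 24.78
eef_pos: [0.5483, -0.0045, 0.0662]
tool_rot: [0.001, 0.351, 0.936, 0.0]
contact_force: [-0.5, -0.5, 4.0]
gripper_width: 0.319
```

```bash
python3 -c "
from h import *
go(.5482,-.0046,.066,49)"
```

```text
t 24.78 pos [ 0.5483 -0.0045  0.0662] ydir 48.9 tilt [ 0.001 -0.   ] g 0.32 F [-0.5 -0.5  4. ] | shift [ 0.   -0.01  0.02] rz -0.07335338431428795 q7 0.35
```

Request:
{"op": "move_arm", "data": {"commands": "0.55 0 0 0 0 0 0;0.55 0 0 0 0 0 0;0.55 0 0 0 0 0 0;0.55 0 0 0 0 0 0;0.55 0 0 -1 0 0 0;0.55 0 0 -2 0 0 0;0.55 0 0 -4 0 0 0;0.55 0 0 -4 0 0 0;0.55 -0.8 -3 0 0 0 0;0.55 -0.9 -3.2 0 0 0 0;0.55 -0.9 -3.3 0 0 0 0;0.55 -0.9 -3.3 0 0 0 0"}}

```text
t: 25.78
eef_pos: [0.4894, -0.1254, 0.1763]
tool_rot: [0.001, 0.351, 0.937, -0.0]
contact_force: [-0.7, -0.5, -0.4]
gripper_width: 0.551
```

Request:
{"op": "move_arm", "data": {"commands": "1 -0.9 -3.3 0 0 0 0;1 -0.8 -3 0 0 0 0;1 -0.6 -2.3 0 0 0 0;1 0 0 0 0 0 7;1 0 0 0 0 0 7;1 0 0 0 0 0 7;1 0 0 0 0 0 7;1 0 0 0 0 0 7;1 0 0 0 0 0 7;1 0 0 0 0 0 7;1 0 0 0 0 0 7;1 0 0 0 0 0 7"}}

```text
t: 26.78
eef_pos: [0.4509, -0.2041, 0.176]
tool_rot: [0.0, 0.79, 0.613, 0.0]
contact_force: [-0.5, -0.3, 0.7]
gripper_width: 1.001
```

Request:
{"op": "move_arm", "data": {"commands": "1 0 0 0 0 0 7;1 0 0 0 0 0 7;1 0 0 0 0 0 7;1 0 0 0 0 0 6;1 0 0 0 0 0 0;1 0 0 0 0 0 0;1 0 0 0 0 0 0"}}

```text
t: 27.37
eef_pos: [0.4509, -0.2042, 0.1757]
tool_rot: [0.0, 0.91, 0.415, 0.0]
contact_force: [-1.2, 0.2, 0.3]
gripper_width: 0.999
```

```bash
python3 -c "
from h import *
go(.4512,-.2081,.11,-41);vials();c=cam('side');b=cam('top')
i=cv2.resize(c['img'][120:230,260:400],None,fx=4,fy=4);j=cv2.resize(b['img'][130:265,280:415],(440,440))
cv2.imwrite('pics/d4.png',cv2.resize(np.hstack([i,j]),None,fx=.79,fy=.79)[:,:,::-1])"
```

```text
t 27.37 pos [ 0.4509 -0.2042  0.1757] ydir -40.9 tilt [ 0. -0.] g 1.00 F [-1.2  0.2  0.3] | shift [-0.28  0.27  6.57] rz 0.08668224026041571 q7 -0.54
top [172.4 156.6] 231 bench [0.6389 0.3831] tray [0.6309 0.3697]
top [339.4 156.5] 66 bench [ 0.6472 -0.0878] tray [ 0.6389 -0.0859]
top [329.  167.1] 65 bench [ 0.6162 -0.0589] tray [ 0.6089 -0.058 ]
top [318.9 179.1] 66 bench [ 0.5815 -0.0308] tray [ 0.5753 -0.0309]
top [336.7 187.6] 38 bench [ 0.5585 -0.081 ] tray [ 0.5531 -0.0794]
top [309.  190.5] 66 bench [ 0.549  -0.0038] tray [ 0.5439 -0.0046]
side [312.1 187.9] 263 bench [ 0.6034 -0.0861] tray [ 0.5842 -0.039 ]
side [228.1 294.2] 316 bench [0.6408 0.3816] tray [0.62   0.4081]
```

View pics/d4.png

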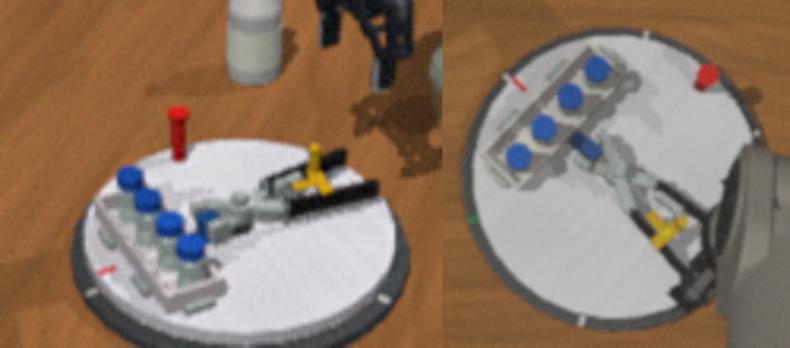

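All four stand in the tray. Lowering over the handles.

Request:
{"op": "move_arm", "data": {"commands": "1 -0.3 0.3 2 0 0 0.1;1 0 0 3 0 0 0;1 0 0 3 0 0 0;1 0 0 2 0 0 0;1 0 0 1 0 0 0;1 0 0 0 0 0 0;1 0 0 0 0 0 0"}}

```text
t: 28.15
eef_pos: [0.4514, -0.2086, 0.0656]
tool_rot: [-0.0, 0.911, 0.413, -0.0]
contact_force: [-0.1, 0.5, -0.5]
gripper_width: 1.006
```

```bash
python3 -c "
from h import *
go(.4512,-.2081,.042,-41);c=cam('side');crop(c,'d5.png',310,130,420,220,6)"
```

```text
t 28.15 pos [ 0.4514 -0.2086  0.0656] ydir -41.2 tilt [-0.  0.] g 1.01 F [-0.1  0.5 -0.5] | shift [ 0.02 -0.05  2.36] rz -0.18014454389310686 q7 -0.62
```

View pics/d5.png

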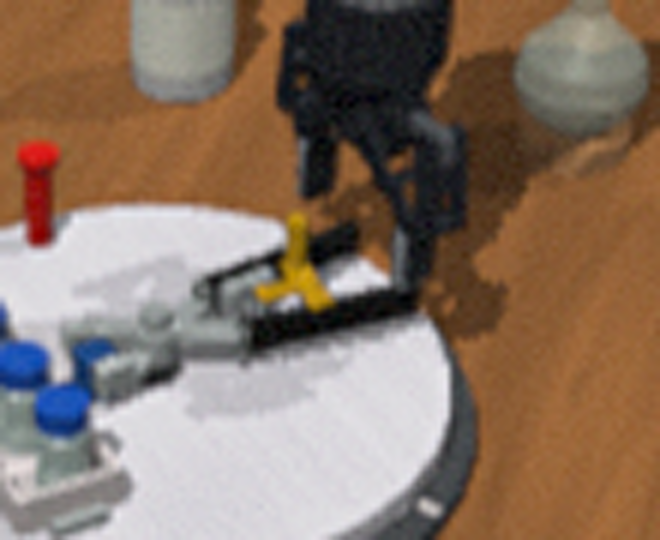

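```bash
python3 -c "
from h import *
c=cam('side');C=np.array([.5325,-.1145]);t=np.radians(49);d=np.array([np.cos(t),np.sin(t)]);n=np.array([d[1],-d[0]])
P=np.array([.4514,-.2086])
for nm,q in [('padL',[*(P-.0425*n),.0786]),('padR',[*(P+.0425*n),.0786]),('L out grip',[*(C-.124*d-.0345*n),.069]),('R out',[*(C-.124*d+.0345*n),.069]),('L end outer',[*(C-.146*d-.039*n),.069])]: print(nm,((proj(c,q)[0]-[310,130])*6).round(0))
"
```

```text
padL [402. 274.]
padR [315. 194.]
L out grip [393. 282.]
R out [323. 217.]
L end outer [432. 274.]
```

Request:
{"op": "move_arm", "data": {"commands": "1 0 -0.2 0.5 0 0 0;1 0 0 0.5 0 0 0;1 0 0 0.5 0 0 0;1 0 0 0 0 0 0;1 0 0 0 0 0 0"}}

```text
t: 28.67
eef_pos: [0.4494, -0.2072, 0.05]
tool_rot: [-0.0, 0.911, 0.413, -0.0]
contact_force: [0.1, 0.3, 0.4]
gripper_width: 0.998
```

Request:
{"op": "move_arm", "data": {"commands": "1 0 0 0.5 0 0 0;1 0 0 0.4 0 0 0;1 0 0 0 0 0 0;1 0 0 0 0 0 0"}}

```text
t: 29.0
eef_pos: [0.4494, -0.2072, 0.041]
tool_rot: [-0.0, 0.911, 0.413, -0.0]
contact_force: [-0.0, 1.0, -0.8]
gripper_width: 0.998
```

```bash
python3 -c "
from h import *
go(.4512,-.2081,.042,-41)"
```

```text
t 29.00 pos [ 0.4494 -0.2072  0.041 ] ydir -41.2 tilt [-0.001  0.   ] g 1.00 F [-0.   1.  -0.8] | shift [ 0.05  0.2  -0.1 ] rz -0.20033292237192768 q7 -0.65
```

Request:
{"op": "move_arm", "data": {"commands": "0.8 0 0 0 0 0 0;0.7 0 0 0 0 0 0;0.65 0 0 0 0 0 0;0.6 0 0 0 0 0 0;0.55 0 0 0 0 0 0;0.5 0 0 0 0 0 0;0.45 0 0 0 0 0 0;0.4 0 0 0 0 0 0;0.4 0 0 0 0 0 0;0.4 0 0 0 0 0 0;0.4 0 0 0 0 0 0;0.4 0 0 0 0 0 0", "force": 50}}

```text
t: 30.0
eef_pos: [0.45, -0.2079, 0.0421]
tool_rot: [0.001, 0.911, 0.413, 0.0]
contact_force: [-1.9, -2.0, 9.7]
gripper_width: 0.411
```

```bash
python3 -c "
from h import *
go(.4512,-.2081,.042,-41);c=cam('side');crop(c,'d6.png',270,120,420,220,5)"
```

```text
t 30.00 pos [ 0.45   -0.2079  0.0421] ydir -41.2 tilt [ 0.001 -0.001] g 0.41 F [-1.9 -2.   9.7] | shift [0.06 0.1  0.01] rz -0.18561061660872724 q7 -0.65
```

View pics/d6.png

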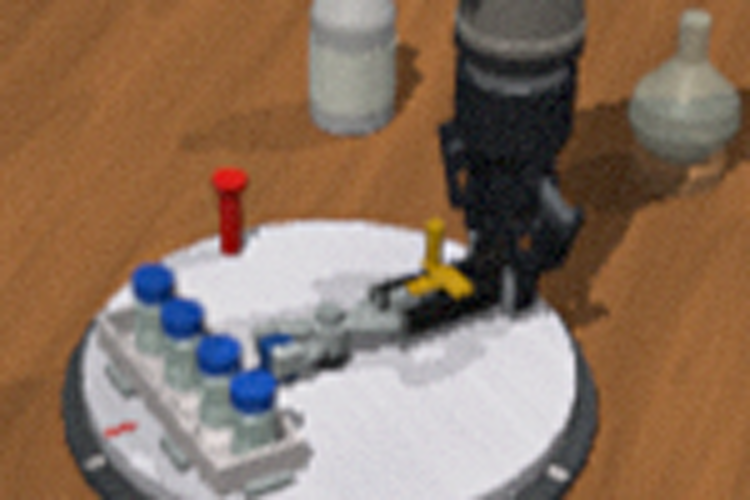

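Request:
{"op": "move_arm", "data": {"commands": "0.45 0 0 0 0 0 0;0.55 0 0 0 0 0 0;0.65 0 0 0 0 0 0;0.75 0 0 0 0 0 0;0.75 0 0 -1 0 0 0;0.75 0 0 -2 0 0 0;0.75 0 0 -4 0 0 0;0.75 0 0 -4 0 0 0;0.75 0 0 0 0 0 0;0.75 0 0 0 0 0 0", "force": 30}}

```text
t: 30.88
eef_pos: [0.4512, -0.2078, 0.1542]
tool_rot: [0.002, 0.911, 0.413, 0.002]
contact_force: [0.0, 1.0, -0.7]
gripper_width: 0.751
```

```bash
python3 -c "
from h import *
go(.6329,-.2011,.152,49);c=cam('side');crop(c,'d7.png',270,120,420,220,5);vials()"
```

```text
t 30.88 pos [ 0.4512 -0.2078  0.1542] ydir -41.2 tilt [ 0.005 -0.002] g 0.75 F [ 0.   1.  -0.7] | shift [12.48 13.22  0.31] rz -90.2168579241827 q7 -0.55
top [172.5 156.6] 232 bench [0.6388 0.3831] tray [0.6307 0.3696]
top [339.  156.1] 66 bench [ 0.6483 -0.0865] tray [ 0.64   -0.0847]
top [328.9 166.9] 65 bench [ 0.6168 -0.0585] tray [ 0.6095 -0.0576]
top [318.9 179.1] 67 bench [ 0.5816 -0.031 ] tray [ 0.5755 -0.031 ]
top [336.9 186.8] 31 bench [ 0.5607 -0.0817] tray [ 0.5552 -0.08  ]
top [311.4 190.3] 62 bench [ 0.5496 -0.0104] tray [ 0.5444 -0.0111]
side [311.7 187.4] 249 bench [ 0.6055 -0.0877] tray [ 0.5862 -0.0406]
side [228.1 294.1] 313 bench [0.6408 0.3814] tray [0.62  0.408]
```

View pics/d7.png

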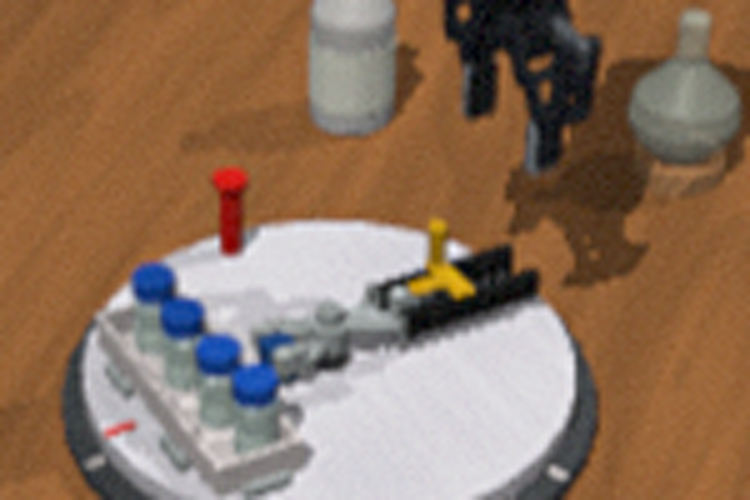

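Pliers are locked (handles close together, jaws shut) and the vials are upright. Next is the red post.

Request:
{"op": "move_arm", "data": {"commands": "0.55 2 2.2 0 0 0 0;0.55 2.5 2.7 0 0 0 0;0.55 2.5 2.7 0 0 0 0;0.55 2.5 2.7 0 0 0 0;0.55 2 2 0 0 0 0;0.55 1 0.9 0 0 0 0;0.55 0 0 0 0 0 -7;0.55 0 0 0 0 0 -7;0.55 0 0 0 0 0 -7;0.55 0 0 0 0 0 -7;0.55 0 0 0 0 0 -7;0.55 0 0 0 0 0 -7"}}

```text
t: 32.03
eef_pos: [0.6301, -0.1997, 0.149]
tool_rot: [-0.002, 0.7, 0.714, -0.001]
contact_force: [0.6, -0.1, -0.8]
gripper_width: 0.548
```

Request:
{"op": "move_arm", "data": {"commands": "0.55 0 0 0 0 0 -7;0.55 0 0 0 0 0 -7;0.55 0 0 0 0 0 -7;0.55 0 0 0 0 0 -7;0.55 0 0 0 0 0 -7;0.55 0 0 0 0 0 -7;0.55 0 0 0 0 0 -6;0.55 0 0 0 0 0 0;0.55 0 0 0 0 0 0;0.55 0 0 0 0 0 0"}}

```text
t: 32.87
eef_pos: [0.6308, -0.2, 0.1502]
tool_rot: [-0.001, 0.353, 0.936, 0.0]
contact_force: [0.2, -0.6, 0.1]
gripper_width: 0.55
```

```bash
python3 -c "
from h import *
go(.6353,-.2038,.07,49)"
```

```text
t 32.87 pos [ 0.6308 -0.2     0.1502] ydir 48.6 tilt [-0.002  0.001] g 0.55 F [ 0.2 -0.6  0.1] | shift [-0.61  0.02  8.02] rz -0.3695278847636416 q7 0.71
```

Request:
{"op": "move_arm", "data": {"commands": "0.55 -0.6 0 0 0 0 -0.4;0.55 0 0 3 0 0 0;0.55 0 0 3 0 0 0;0.55 0 0 2 0 0 0;0.55 0 0 0 0 0 0;0.55 0 0 0 0 0 0"}}

```text
t: 33.37
eef_pos: [0.6354, -0.2041, 0.0706]
tool_rot: [-0.001, 0.349, 0.937, -0.0]
contact_force: [0.8, 1.1, 1.0]
gripper_width: 0.551
```

Request:
{"op": "move_arm", "data": {"commands": "0.45 0 0 0 0 0 0;0.35 0 0 0 0 0 0;0.2 0 0 0 0 0 0;0.1 0 0 0 0 0 0;0.1 0 0 0 0 0 0;0.1 0 0 0 0 0 0", "force": 30}}

```text
t: 33.87
eef_pos: [0.6369, -0.2043, 0.0731]
tool_rot: [0.001, 0.349, 0.937, 0.0]
contact_force: [-1.4, -0.6, 6.5]
gripper_width: 0.173
```

```bash
python3 -c "
from h import *
go(.6353,-.2038,.07,49)"
```

```text
t 33.87 pos [ 0.6369 -0.2043  0.0731] ydir 49.2 tilt [ 0.003 -0.001] g 0.17 F [-1.4 -0.6  6.5] | shift [ 0.16 -0.07  0.31] rz 0.1862956686498478 q7 0.68
```

Holding the post shaft (about 15 mm). Turning.

Request:
{"op": "move_arm", "data": {"commands": "0.1 0 0.2 0 0 0 -1;0.1 0 0.4 0 0 0 -1.5;0.1 0 0.5 0 0 0 -2;0.1 0 0.5 0 0 0 -2;0.1 0 0.5 0 0 0 -2;0.1 0 0.5 0 0 0 -2;0.1 0 0.5 0 0 0 -2;0.1 0 0.5 0 0 0 -2;0.1 0 0.5 0 0 0 -2;0.1 0 0.5 0 0 0 -2"}}

```text
t: 34.7
eef_pos: [0.6605, -0.1678, 0.0731]
tool_rot: [0.001, 0.194, 0.981, -0.002]
contact_force: [-4.3, -4.7, 10.4]
gripper_width: 0.172
```

```bash
python3 -c "
from h import *
go(.6353,-.2038,.07,49)
o=bot.get_obs();v=o['eef_pos'][:2]-[.5325,-.1145];print(np.hypot(*v),np.degrees(np.arctan2(v[1],v[0])))"
```

```text
t 34.70 pos [ 0.6605 -0.1678  0.0731] ydir 67.7 tilt [ 0.    -0.004] g 0.17 F [-4.3 -4.7 10.4] | shift [ 0.97 -4.29  0.32] rz 18.66964189086957 q7 0.90
0.13871073925972702 -22.610204944487528
```

Request:
{"op": "move_arm", "data": {"commands": "0.1 0 0.5 0 0 0 -2;0.1 0 0.5 0 0 0 -2;0.1 0 0.5 0 0 0 -2;0.1 0 0.5 0 0 0 -2;0.1 0 0.5 0 0 0 -2;0.1 0 0.5 0 0 0 -2;0.1 0 0.5 0 0 0 -2;0.1 0 0.5 0 0 0 -2;0.1 0 0.5 0 0 0 -2;0.1 0 0.5 0 0 0 -2"}}

```text
t: 35.53
eef_pos: [0.6721, -0.1167, 0.0731]
tool_rot: [0.0, 0.019, 1.0, -0.0]
contact_force: [-4.6, 0.5, 9.3]
gripper_width: 0.175
```

```bash
python3 -c "
from h import *
go(.6353,-.2038,.07,49)
o=bot.get_obs();v=o['eef_pos'][:2]-[.5325,-.1145];print(np.hypot(*v),np.degrees(np.arctan2(v[1],v[0])))"
```

```text
t 35.53 pos [ 0.6721 -0.1167  0.0731] ydir 87.8 tilt [ 0.001 -0.001] g 0.18 F [-4.6  0.5  9.3] | shift [ 3.35 -8.84  0.32] rz 38.8168878725144 q7 1.14
0.13963237798982522 -0.8991627219632816
```

Request:
{"op": "move_arm", "data": {"commands": "0.1 0.1 0.5 0 0 0 -2;0.1 0 0.5 0 0 0 -2;0.1 0.1 0.5 0 0 0 -2;0.1 0 0.5 0 0 0 -2;0.1 0 0.5 0 0 0 -2;0.1 0 0.5 0 0 0 -2;0.1 0 0.5 0 0 0 -2;0.1 0 0.4 0 0 0 -2;0.1 0 0.4 0 0 0 -2;0.1 0 0.3 0 0 0 -1;0.1 0 0 0 0 0 0;0.1 0 0 0 0 0 0"}}

```text
t: 36.53
eef_pos: [0.6659, -0.0719, 0.0731]
tool_rot: [0.001, -0.145, 0.989, -0.001]
contact_force: [-1.6, -2.2, 9.1]
gripper_width: 0.173
```

```bash
python3 -c "
from h import *
go(.6353,-.2038,.07,49)
o=bot.get_obs();v=o['eef_pos'][:2]-[.5325,-.1145];print(np.hypot(*v),np.degrees(np.arctan2(v[1],v[0])));vials()"
```

```text
t 36.53 pos [ 0.6659 -0.0719  0.0731] ydir 106.7 tilt [ 0.002 -0.001] g 0.17 F [-1.6 -2.2  9.1] | shift [  6.73 -11.75   0.32] rz 57.73074642996929 q7 1.36
0.14003762153294827 17.71123552351217
top [172.4 156.6] 231 bench [0.6389 0.3831] tray [0.6309 0.3697]
top [309.2 182.8] 66 bench [ 0.5707 -0.0041] tray [ 0.5649 -0.0049]
top [313.7 197.1] 64 bench [ 0.5306 -0.0174] tray [ 0.5261 -0.0178]
top [332.4 201. ] 43 bench [ 0.5204 -0.0696] tray [ 0.5162 -0.0683]
top [319.1 212.1] 65 bench [ 0.4888 -0.0331] tray [ 0.4856 -0.033 ]
top [325.  224.2] 64 bench [ 0.4554 -0.0501] tray [ 0.4533 -0.0494]
side [334.3 195.8] 161 bench [ 0.5242 -0.0719] tray [ 0.5084 -0.0254]
side [313.2 196.4] 55 bench [ 0.5844 -0.0469] tray [ 0.566  -0.0015]
side [354.  195.6] 57 bench [ 0.4673 -0.094 ] tray [ 0.4541 -0.0465]
side [228.1 294.2] 312 bench [0.6408 0.3816] tray [0.6199 0.4082]
```

Request:
{"op": "move_arm", "data": {"commands": "0.1 0 0.3 0 0 0 -1;0.1 0 0 0 0 0 0;0.3 0 0 0 0 0 0;0.5 0 0 0 0 0 0;0.5 0 0 0 0 0 0;0.5 0 0 0 0 0 0;0.5 0 0 -2 0 0 0;0.5 0 0 -4 0 0 0;0.5 0 0 -4 0 0 0;0.2 3 0 0 0 0 0;0.1 -3 0 0 0 0 0;0.1 0 0 0 0 0 0"}}

```text
t: 37.63
eef_pos: [0.6637, -0.0686, 0.1706]
tool_rot: [-0.0, -0.154, 0.988, -0.0]
contact_force: [0.6, 0.4, 0.8]
gripper_width: 0.099
```

```bash
python3 -c "
from h import *
go(.55,-.165,.15,109)
b=cam('side');c=cam('top')
i=cv2.resize(c['img'][135:263,283:413],None,fx=4,fy=4);j=cv2.resize(b['img'][140:240,275:400],None,fx=4,fy=4)
j=cv2.copyMakeBorder(j,0,i.shape[0]-j.shape[0],0,0,0)
cv2.imwrite('pics/d8.png',cv2.resize(np.hstack([i,j]),None,fx=.78,fy=.78)[:,:,::-1])"
```

```text
t 37.63 pos [ 0.6637 -0.0686  0.1706] ydir 107.7 tilt [-0.001 -0.   ] g 0.10 F [0.6 0.4 0.8] | shift [13.77 -5.72  2.07] rz -1.2713467208477027 q7 1.44
```

View pics/d8.png

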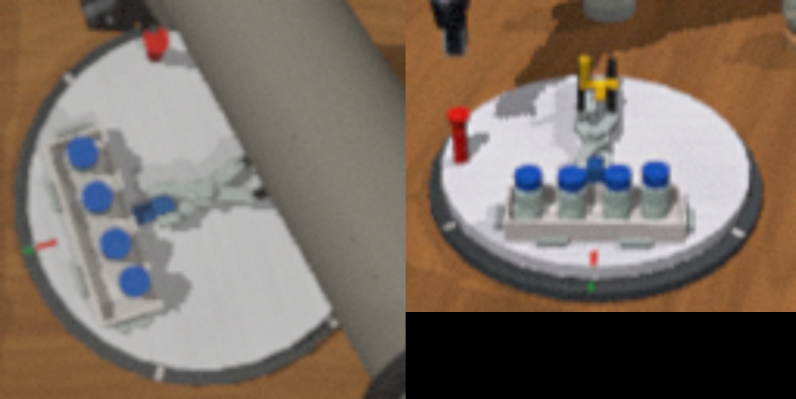

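Pointer is at the green mark, the pliers are still locked and all four vials stand. Measuring the tab.

```bash
python3 -c "
from h import *
b=cam('side')
print(ray(b,333,159,.104))
h=cv2.cvtColor(b['img'],cv2.COLOR_RGB2HSV)[140:200,300:370]
m=cv2.inRange(h,(18,120,90),(35,255,255));ys,xs=np.nonzero(m)
for y in sorted(set(ys)): print(y+140,xs[ys==y].min()+300,xs[ys==y].max()+300)
C=np.array([.5325,-.1145]);t=np.radians(109);d=np.array([np.cos(t),np.sin(t)])
for r in(.08,.084,.087): print(r,C-r*d,proj(b,[*(C-r*d),.105]))
"
```

```text
[ 0.56920628 -0.18638814  0.104     ]
157 331 332
158 330 333
159 330 334
160 330 334
161 331 333
162 331 333
163 331 333
164 331 333
165 331 342
166 331 342
167 331 342
168 331 342
169 336 338
170 336 338
171 336 338
0.08 [ 0.55854545 -0.19014149] [[336.50810369 158.76089784]]
0.084 [ 0.55984772 -0.19392356] [[336.50855518 158.06839153]]
0.087 [ 0.56082443 -0.19676012] [[336.50889256 157.55091113]]
```

Request:
{"op": "move_arm", "data": {"commands": "0 1.5 -0.7 0 0 0 -1.3;0 3.2 -1.5 0 0 0 0;0 3.2 -1.5 0 0 0 0;0 3 -1.4 0 0 0 0;0 2.2 -0.9 0 0 0 0;0 0 0 0 0 0 0;0 0 0 0 0 0 0;0 0 0 0 0 0 0;0 0 0 0 0 0 0"}}

```text
t: 38.53
eef_pos: [0.5606, -0.1664, 0.1717]
tool_rot: [0.001, -0.166, 0.986, 0.0]
contact_force: [-0.8, 0.3, -0.3]
gripper_width: -0.001
```

```bash
python3 -c "
from h import *
go(.5561,-.1677,.084,109)"
```

```text
t 38.53 pos [ 0.5606 -0.1664  0.1717] ydir 109.1 tilt [0.001 0.001] g -0.00 F [-0.8  0.3 -0.3] | shift [0.48 0.02 8.77] rz 0.09076580113793398 q7 1.62
```

Request:
{"op": "move_arm", "data": {"commands": "0 0.4 0 2.5 0 0 0;0 0 0 2.5 0 0 0;0 0 0 2 0 0 0;0 0 0 1 0 0 0;0 0 0 0.7 0 0 0;0 0 0 0 0 0 0;0 0 0 0 0 0 0"}}

```text
t: 39.12
eef_pos: [0.5566, -0.1685, 0.0849]
tool_rot: [0.0, -0.165, 0.986, 0.0]
contact_force: [0.3, -0.3, 0.6]
gripper_width: 0.002
```

```bash
python3 -c "
from h import *
go(.5561,-.1677,.084,109);c=cam('side');crop(c,'d9.png',290,110,380,200,6)"
```

```text
t 39.12 pos [ 0.5566 -0.1685  0.0849] ydir 109.0 tilt [0.001 0.   ] g 0.00 F [ 0.3 -0.3  0.6] | shift [0.02 0.09 0.09] rz 0.03995548786488712 q7 1.53
```

View pics/d9.png

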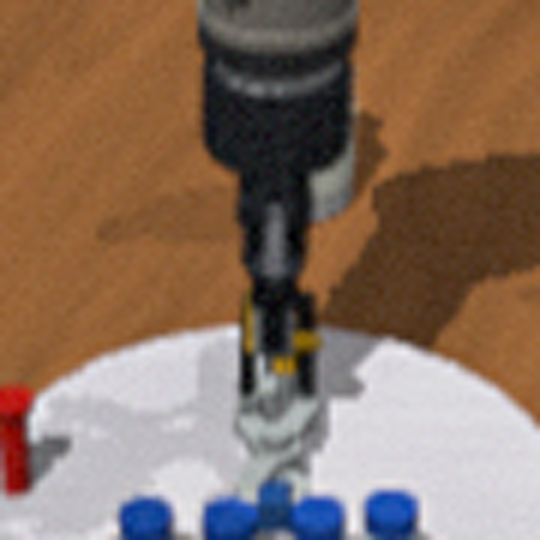

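The tab is about 10 mm to the right of the finger's centre (yellow shows at the finger's left edge in the view). Shifting that way before pulling.

Request:
{"op": "move_arm", "data": {"commands": "0 -0.7 0 0 0 0 0;0 0 0 0 0 0 0;0 0 -0.3 0 0 0 0;0 0 -0.3 0 0 0 0;0 0 -0.2 0 0 0 0;0 0 0 0 0 0 0;0 0 0 0 0 0 0"}}

```text
t: 39.75
eef_pos: [0.5649, -0.1737, 0.0845]
tool_rot: [0.0, -0.165, 0.986, 0.0]
contact_force: [-2.5, 3.1, 3.2]
gripper_width: -0.001
```

Request:
{"op": "move_arm", "data": {"commands": "0 0 -0.2 0 0 0 0;0 0 -0.2 0 0 0 0;0 0 0 0 0 0 0;0 0 0 0 0 0 0"}}

```text
t: 40.08
eef_pos: [0.5653, -0.1751, 0.0844]
tool_rot: [-0.001, -0.166, 0.986, 0.002]
contact_force: [-5.8, 8.8, 6.8]
gripper_width: 0.0
```

Request:
{"op": "move_arm", "data": {"commands": "0 0 -0.2 0 0 0 0;0 0 -0.2 0 0 0 0;0 0 0 0 0 0 0;0 0 0 0 0 0 0"}}

```text
t: 40.42
eef_pos: [0.5667, -0.1817, 0.0839]
tool_rot: [-0.001, -0.165, 0.986, 0.0]
contact_force: [0.3, 1.6, -0.3]
gripper_width: 0.0
```

Request:
{"op": "move_arm", "data": {"commands": "0 0 -0.2 0 0 0 0;0 0 -0.2 0 0 0 0;0 0 0 0 0 0 0;0 0 0 0 0 0 0"}}

```text
t: 40.75
eef_pos: [0.5689, -0.1862, 0.0841]
tool_rot: [-0.0, -0.165, 0.986, -0.0]
contact_force: [-1.7, 2.4, -0.5]
gripper_width: 0.001
```

```bash
python3 -c "
from h import *
go(.5561,-.1677,.084,109);c=cam('side');crop(c,'e1.png',290,110,380,200,6)"
```

```text
t 40.75 pos [ 0.5689 -0.1862  0.0841] ydir 109.0 tilt [-0. -0.] g 0.00 F [-1.7  2.4 -0.5] | shift [0.61 2.16 0.01] rz -0.04936531044546655 q7 1.57
```

View pics/e1.png

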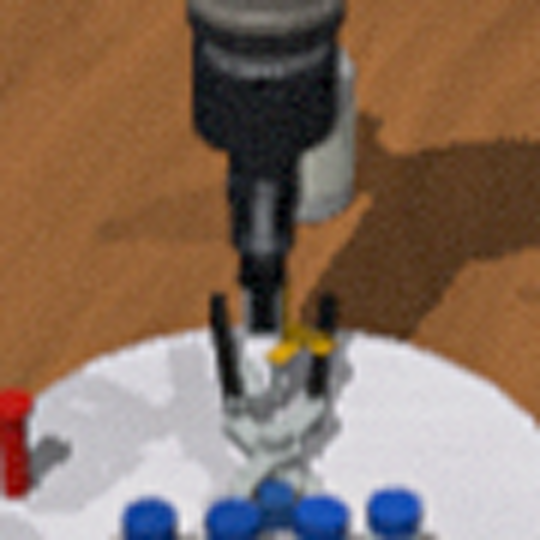

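The pliers have sprung open. Retreating upward and clear of the table. I've used all 16 views, so the last checks are numeric.

Request:
{"op": "move_arm", "data": {"commands": "0 0 0 -0.5 0 0 0;0 0 0 -2 0 0 0;0 0 0 -4 0 0 0;0 0 0 -4 0 0 0;0 0 0 -4 0 0 0;0 0 0 -2 0 0 0;0 0 0 0 0 0 0"}}

```text
t: 41.38
eef_pos: [0.5724, -0.1862, 0.2559]
tool_rot: [0.005, -0.165, 0.986, -0.003]
contact_force: [1.6, 0.2, -0.7]
gripper_width: -0.004
```

Request:
{"op": "move_arm", "data": {"commands": "0 0 2 0 0 0 0;0 0 3.5 0 0 0 0;0 0 3.8 0 0 0 0;0 0 3.8 0 0 0 0;0 0 3.8 0 0 0 0;0 0 3.8 0 0 0 0;0 0 3.8 0 0 0 0;0 0 3.8 0 0 0 0;0 0 3.8 0 0 0 0;0 0 3.8 0 0 0 0;0 0 2 0 0 0 0;0 0 0 0 0 0 0"}}

```text
t: 42.38
eef_pos: [0.4439, 0.1775, 0.2502]
tool_rot: [0.001, -0.169, 0.986, 0.001]
contact_force: [-0.2, -0.9, -0.1]
gripper_width: 0.001
```

```bash
python3 - <<'E'
from h import *
import pickle
go(.45,.2,.25,109);vials()
a,b=pickle.load(open('c0.pkl','rb'));c=cam('top');s=cam('side')
def find(c,lo,hi,roi,z,t):
    u0,v0,u1,v1=roi;h=cv2.cvtColor(c['img'],cv2.COLOR_RGB2HSV)[v0:v1,u0:u1]
    k,l,st_,ce=cv2.connectedComponentsWithStats(cv2.inRange(h,lo,hi))
    for i in range(1,k):
        if st_[i,4]>4: print(t,(ce[i]+[u0,v0]).round(1),st_[i,4],ray(c,*(ce[i]+[u0,v0]),z)[:2].round(4))
R=(283,130,415,265)
find(c,(0,150,80),(8,255,255),R,.095,'red');find(c,(45,120,60),(80,255,255),R,.015,'green')
find(c,(18,120,90),(35,255,255),R,.09,'yellow')
# handles: black pixels on the plate, in pliers frame
C=np.array([.5325,-.1145])
def handles(c,th):
    d=np.array([np.cos(th),np.sin(th)]);n=np.array([d[1],-d[0]])
    g=cv2.cvtColor(c['img'],cv2.COLOR_RGB2GRAY)
    for r in(.11,.122,.135):
        ks=np.arange(-.05,.0501,.003);P=proj(c,[[*(C-r*d+k*n),.069] for k in ks])
        print(r,[int(g[int(round(v)),int(round(u))]) for u,v in P])
print('start');handles(a,np.radians(49));print('now');handles(c,np.radians(109))
# bystanders: image change around flask and bottle
for n,x,y,R in(('top',a,c,(445,140,495,275)),('side',b,s,(325,100,425,160))):
    u0,v0,u1,v1=R;print(n,np.mean(np.abs(x['img'][v0:v1,u0:u1].astype(int)-y['img'][v0:v1,u0:u1])))
E
```

```text
t 42.38 pos [0.4439 0.1775 0.2502] ydir 109.4 tilt [0.002 0.001] g 0.00 F [-0.2 -0.9 -0.1] | shift [-1.32  1.92  0.03] rz 0.4437551475912471 q7 1.08
top [172.3 156.6] 226 bench [0.639  0.3835] tray [0.6309 0.37  ]
top [309.1 183. ] 67 bench [ 0.57   -0.0037] tray [ 0.5642 -0.0045]
top [313.8 197.4] 64 bench [ 0.5297 -0.0175] tray [ 0.5252 -0.0179]
top [332.9 201.5] 49 bench [ 0.5191 -0.0711] tray [ 0.5149 -0.0698]
top [319.4 212.4] 64 bench [ 0.4879 -0.0339] tray [ 0.4848 -0.0338]
top [325.4 224.6] 54 bench [ 0.4544 -0.051 ] tray [ 0.4523 -0.0504]
side [313.5 196.6] 58 bench [ 0.5832 -0.0462] tray [ 0.5648 -0.0008]
side [326.  196.7] 35 bench [ 0.5467 -0.059 ] tray [ 0.5299 -0.0131]
side [341.8 196.4] 61 bench [ 0.5015 -0.0772] tray [ 0.4867 -0.0305]
side [354.6 195.8] 52 bench [ 0.4653 -0.0937] tray [ 0.4521 -0.0463]
side [228.1 294.2] 317 bench [0.6408 0.3817] tray [0.6199 0.4083]
red [332.9 147.9] 54 [ 0.6619 -0.0676]
yellow [376.6 191.6] 107 [ 0.5442 -0.1879]
start
0.11 [183, 183, 183, 168, 62, 41, 47, 78, 127, 126, 131, 157, 182, 181, 180, 181, 180, 179, 179, 165, 129, 131, 112,
[... 247 characters left out ...]
1, 60, 67, 115, 124, 139, 150, 178, 178, 178, 177, 177, 180, 177, 179, 177, 178, 178, 178, 164, 67, 38, 44, 65, 117, 154, 179, 182, 177, 176]
now
0.11 [184, 183, 178, 155, 130, 94, 46, 39, 75, 138, 150, 114, 108, 108, 137, 174, 182, 183, 183, 184, 168, 131, 127, 127, 110, 66, 38, 56, 108, 165, 163, 165, 167, 163]
0.122 [183, 187, 179, 149, 117, 79, 45, 48, 76, 118, 113, 111, 139, 167, 171, 185, 184, 183, 185, 185, 173, 131, 131, 124, 105, 59, 45, 72, 127, 167, 168, 168, 166, 167]
0.135 [170, 156, 132, 125, 116, 52, 59, 112, 164, 182, 183, 179, 178, 176, 178, 183, 180, 178, 181, 178, 179, 163, 130, 126, 128, 88, 55, 57, 85, 148, 181, 181, 174, 175]
top 4.906074074074074
side 19.94772222222222
```

```bash
python3 - <<'E'
from h import *
import pickle
a,b=pickle.load(open('c0.pkl','rb'));c=cam('top');s=cam('side')
g=lambda i:cv2.cvtColor(i['img'],cv2.COLOR_RGB2GRAY)
for n,x,y,L in(('top',a,c,[(448,145,492,185),(452,235,494,275),(160,145,190,172)]),('side',b,s,[(328,103,356,150),(393,120,422,160)])):
    for u0,v0,u1,v1 in L:
        r=cv2.matchTemplate(g(y)[v0-8:v1+8,u0-8:u1+8],g(x)[v0:v1,u0:u1],cv2.TM_CCOEFF_NORMED);_,m,_,p=cv2.minMaxLoc(r);print(n,(u0,v0),round(m,3),p[0]-8,p[1]-8)
E
```

```text
top (448, 145) 0.992 0 0
top (452, 235) 0.898 0 0
top (160, 145) 0.95 0 0
side (328, 103) 0.3 -8 7
side (393, 120) 0.965 0 0
```

Flask, jar and bottle have not moved; the one poor match is the side view of the bottle, which is probably behind the arm there. Handing in.

```bash
python3 -c "
from h import *
print(bot.hand_in())"
```

```text
the job is handed in; nothing more can be done
None
```

The job is done and handed in at about 42 s of the 210 s allowed. All four vials stand in the tray, placed with a 30 N grip. I locked the pliers on the tongue, turned the table one click to the green mark by its red post, and only then pulled the yellow lever, which sprang the pliers open.

**Last checks:**
- **Vials:** both cameras show all four blue caps at standing height along the tray. One vial moved about 6 mm inside the tray around the squeeze and stayed upright.
- **Table:** the red post reads about 60° from its start, and the pointer was at the green mark in the last picture taken before the pull. A final colour search for the green mark itself found nothing.
- **Pliers:** the handles are back to their starting spacing, about 60 mm between centre lines.
- **Flask, jar and bottle:** each shows zero shift in the top view. The side view of the bottle gave a poor match (0.30), probably because the arm stood in front of it; I did not confirm that with a picture because all 16 views were used.

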